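# Level the bead stand and sort the tubs by weight

### The job

First turn the red foot knob until the hinged platform of the stand sits level. Then lift each closed tub to feel its weight: lay the well-filled ones (over 250 g) flat on the level platform and the nearly empty ones (under 170 g) flat in the blue tray, whole inside the rims; those in between may go in either. Leave the platform level, no tub on top of another, and the dish, bead box and cream jar where they are.

Things in the scene. Friction and masses are not known exactly. Their poses are not given: they have to be found in the camera images.
- stand: fixed levelling stand: dark wood base 160 (x) x 200 (y) x 12 mm with a 90 x 50 x 12 mm tongue on its -x side for the knob; origin on the glass under the middle of its platform. Its side may differ from start to start (left or right of the robot), its yaw by up to 0.15 rad. Two fixed dark cheeks, 70 mm long and 8 mm thick, stand beside the platform at y = +-127 mm, their straight top edges level and 45 mm above the glass: when the platform is level its floor is flush with them
- platform: light wood platform of the stand, 190 (x) x 230 (y) x 8 mm, with a lip 4 mm wide and 5 mm high round its edge; origin at the centre of its top floor, 45 mm above the glass, on the hinge, which runs along y. z is the normal of its floor: it is level when z is vertical. At the start its -x edge (next to the knob) is low. It is geared to the knob and has no play
- knob (a joint): angle of the red foot knob, rad, 0 to 6, growing as it is turned clockwise seen from above; each rad raises the platform's -x edge by 0.035 rad of tilt. It starts 2.7 to 4.2 rad short of level; friction (0.1 N m) holds it where it is left
- knob_grip (a point): grip point of the red knob, on its vertical axis, 67 mm above the glass and 160 mm from the stand's origin in the stand's -x direction: an upright bar 42 mm long, 14 mm thick and 32 mm high (its top is 7 mm above this point, its foot 25 mm below) on a disc of 22 mm radius; at joint value 0 the bar points along the stand's x axis, and it turns with the knob. A white mark on top lies at one end of the bar
- tray: fixed blue hard silicone earring tray, 200 (x) x 240 (y) mm, floor 4 mm thick, rim 5 mm wide and 9 mm above the glass; origin on the glass under its centre; on the side of the robot where the stand is not
- tub_a_center (a point): centre (half-way up) of a closed round white plastic tub with orange screw lid, 60 mm in diameter, 34 mm high; z along its axis, up when it stands on its bottom; its contents lie low. All the tubs look the same; each weighs 80 to 380 g at random, felt only by lifting it. Absent in some starts, as any tub may be
- tub_a: the same tub; origin at the centre of its underside
- tub_b_center (a point): centre (half-way up) of a closed round white plastic tub with orange screw lid, 60 mm in diameter, 34 mm high; z along its axis, up when it stands on its bottom; its contents lie low. All the tubs look the same; each weighs 80 to 380 g at random, felt only by lifting it. Absent in some starts
- tub_b: the same tub; origin at the centre of its underside
- tub_c_center (a point): centre (half-way up) of a closed round white plastic tub with orange screw lid, 60 mm in diameter, 34 mm high; z along its axis, up when it stands on its bottom; its contents lie low. All the tubs look the same; each weighs 80 to 380 g at random, felt only by lifting it. Absent in some starts
- tub_c: the same tub; origin at the centre of its underside
- tub_d_center (a point): centre (half-way up) of a closed round white plastic tub with orange screw lid, 60 mm in diameter, 34 mm high; z along its axis, up when it stands on its bottom; its contents lie low. All the tubs look the same; each weighs 80 to 380 g at random, felt only by lifting it. Absent in some starts
- tub_d: the same tub; origin at the centre of its underside
- tub_e_center (a point): centre (half-way up) of a closed round white plastic tub with orange screw lid, 60 mm in diameter, 34 mm high; z along its axis, up when it stands on its bottom; its contents lie low. All the tubs look the same; each weighs 80 to 380 g at random, felt only by lifting it. Absent in some starts
- tub_e: the same tub; origin at the centre of its underside
- tub_f_center (a point): centre (half-way up) of a closed round white plastic tub with orange screw lid, 60 mm in diameter, 34 mm high; z along its axis, up when it stands on its bottom; its contents lie low. All the tubs look the same; each weighs 80 to 380 g at random, felt only by lifting it. Absent in some starts
- tub_f: the same tub; origin at the centre of its underside
- dish: bystander: empty blue ceramic tealight dish, 90 mm across, 25 mm high; origin under its centre
- bead_box: bystander: dark wooden prayer bead box 75 x 120 x 50 mm with a sliding door on top; origin under its centre
- cream_jar: bystander: white plastic jar with green lid, 70 mm across, 60 mm high; origin under its centre
There are look-alikes about, which are no part of the job. Leave any green or purple look-alike of the tub_d alone. What is shaped like the tub_e but pink or purple is not meant.

How it is judged:
By the outcome, as a careful person would: the job done as asked, in the order asked, and still so for the second after the job is handed in, with the robot touching nothing.
Of tub_a, tub_b, tub_c, tub_d, tub_e, tub_f only 4 to 6 are there at a start; the rules pass over those that are not, and their reading is None.
At some moment in a run one of tub_a, tub_b, tub_c, tub_d, tub_e, tub_f may be knocked a few centimetres aside while the robot is not near it.
Once in a run the grip may slacken for a moment while it holds something.
It also fails if it takes over 210 s, if anything falls off the work surface, if the arm or the gripper's body presses on something with over 40 N, if the wrist force passes 120 N, or if a joint passes its speed limit or range.

### The arm

A 6-joint arm with a two-finger parallel gripper is mounted at the origin on the work surface. World frame = base frame: x ahead of the robot, y to its left, z up, the work surface at z = 0. Lengths are in m, angles in rad, forces in N, time in s.
With the tool pointing down it reaches from about 0.35 to 0.975 m from the base axis. Payload 4.9 kg.
Tool frame: the origin (TCP) lies midway between the tips of the shut fingers; the grasp point (between the pads) lies 19 mm behind it; z points along the fingers, y is the line along which they close (so a half turn about z gives the same grasp; the last joint's range is limited). The gripper opens to 85 mm and grips with 20 to 120 N. Pads are 22 mm wide; open, the fingers measure 114 mm over their backs; the gripper's body (76 mm by 85 mm) begins 54 mm behind the grasp point. The pads swing forward as they close: fully open they stand 13 mm farther back than shut.
Start: joints at [-0.119, 0.053, 1.613, -0, 1.476, -0.119], TCP at [0.625, 0, 0.231] pointing down, gripper open.
Joint ranges: [-3.01, 3.01], [-1.01, 2.22], [0.06, 2.58], [-1.02, 4.17], [0.09, 2.62], [-3.14, 3.14]. Speed limits (rad/s): [2.57, 2.57, 3.14, 3.14, 3.14, 3.14].

### API

Orientations are given as a rotation vector (axis times angle).
In Python, from station import ctrl gives the robot as it stands.
- The arm moves only by the tool carry_out, never from a script. Its argument "moves" is a list of rows, each an object of numbers: "x", "y", "z": the shift along the tool's x, y, z in units of 25 mm (1.0 is 25 mm); "turn": the turn about the tool's z in rad. In form: [{"x": .., "y": .., "z": .., "turn": ..}, ...]. A call has exactly 8 rows; each row shifts and turns the commanded pose from where the row before left it, along the tool's axes as they then stand; what a row does not reach is not made up. A row lasts 1/10 s, in which the tool goes at most 50 mm and 8.59 degrees, less where a joint would pass 70% of its speed; a pose out of reach is approached as far as the arm can. A call is refused whole if a number of a shift passes 1 or a number of a turn 0.15, either way. A call with a gripper value outside its range is refused whole. "grip" is the finger opening in mm, from 0 to 85.4, set as the call begins (left out, the last holds). The fingers move at their own pace and stop on an object; "newtons" is the grip in N (left out, the last holds). Time passes only in rows, so rows that do not move let the fingers close, or fill a call up. It gives the time, the measured TCP pose, the force, the opening and the grip force at its end, in the units of the state.
- ctrl.get_obs(): the state, without advancing time (a new reading comes with each control period).
- ctrl.get_image(name): name is "scene" or "side" or "wrist"; returns the picture (400x640x3 uint8, red, green, blue); there is no depth.
- ctrl.calibration(name): a dict with "fx", "fy", "cx", "cy" (pixels), "R" (3x3) and "t" (3): a world point X has camera coordinates R X + t; the wrist camera has in their place "T_tool_cam" (4x4, takes a point from camera to tool coordinates, whose origin is the TCP and whose axes are the flange's). Camera axes: x right, y down, z forward; pixel columns grow to the right and rows downward; lengths in m; the calibration is good to about 2 mm. A picture is of the moment at which its call begins: read the wrist's pose just before it. calibration takes no time and is no camera call.
- ctrl.finish_job(): hands the job in; it is judged then, once.
Trained networks look in the newest picture that a camera, given by its name, has taken for a name from the list of things; names that differ only in an ending like _2 or _b are one class to them, and where a whole thing is asked for, a point or a joint stands for the part that bears it (a point fixed in the world has none). Each returns a list of dicts, best first, with "confidence" (0 to 1); they miss things now and then, are a little off and sometimes report something else, mostly with a low value. They report only what shows in the picture. A call takes as long as a camera call. They do not tell look-alikes from the thing itself.
- ctrl.look_for(camera, query): "rect" ([left, top, width, height] in pixels, round what is visible of it).
- ctrl.mark_of(camera, query): "pixel" ([column, row] in pixels: a listed point, or the origin of a listed thing).
The state is a dict: "t": time; "q": joint angles; "dq": joint speeds; "effort": joint torques, N m; "tool_pos": TCP position; "tool_rot": TCP orientation; "contact_force": force on the tool from outside, world axes, zero at the start; "wrist_torque": the same for the moment, N m; "opening": finger opening in m; "grip_force": force on a finger pad.
Only numpy, scipy, OpenCV 4.12 (cv2) and the standard library are available. Lean on these libraries where they do the work, as an engineer would, in place of code of your own. Each camera call takes 0.05 s, during which the arm holds its last target. There are 200 camera calls.

## Working session

There is one attempt and no reset: what is moved stays moved. The work goes in short steps, Python scripts to look and compute and a tool call to move; the robot and the scene stay as the last step left them, time stands still between calls to the robot, and variables do not carry over. Pictures are saved under pics/ and viewed, at most 14 in all, crops included, and the job is handed in when it is done.

Besides the shell and the picture viewer there is one more tool, called after ">>>" as name(argument=value, ...) on one line, values as JSON. carry_out: Moves the arm, as the interface text tells. Its arguments: {"type":"object","properties":{"moves":{"type":"array"},"grip":{"type":"number"},"newtons":{"type":"number"}},"required":["moves"]}

```bash
ls; mkdir -p pics
python3 - <<'E'
from station import ctrl
import cv2
print(ctrl.get_obs())
for n in ["scene","side"]:
    im=ctrl.get_image(n); cv2.imwrite(f"pics/{n}0.png",im[:,:,::-1]); print(n,ctrl.calibration(n))
    for q in ["tub_a_center","knob_grip","platform","tray","stand"]:
        print(q,[(round(d["confidence"],2),[round(float(v)) for v in d["pixel"]]) for d in ctrl.mark_of(n,q)])
print(ctrl.calibration("wrist"))
E
```

```text
pics
{'t': 0.0, 'q': array([-1.19016477e-01,  5.33633611e-02,  1.61428565e+00,  1.77519325e-05,
        1.47598425e+00, -1.18980677e-01]), 'dq': array([-5.07545972e-05, -2.66432462e-04,  1.25481775e-03, -8.68024884e-04,
       -1.12855873e-03,  2.23837776e-04]), 'effort': array([ 2.70554956e-04, -3.93670499e+01, -3.70175600e+01, -1.62778279e-04,
        6.93513779e-03, -6.06393527e-06]), 'tool_pos': array([6.24385452e-01, 6.85809486e-05, 2.30063966e-01]), 'tool_rot': array([-2.22034072e+00, -2.22025746e+00,  1.95861499e-03]), 'contact_force': array([0.29097174, 0.10623183, 0.39599771]), 'wrist_torque': array([ 0.00223445, -0.02795157,  0.01904257]), 'grip_force': 0.0, 'opening': 0.08512052027517976}
scene {'fx': 388.2507686373282, 'fy': 388.2507686373282, 'cx': 320.693742568011, 'cy': 201.99762379705734, 'R': array([[-0.28982489,  0.95707389, -0.00333099],
       [ 0.54993836,  0.16368403, -0.81900875],
       [-0.78330667, -0.23920096, -0.57377135]]), 't': array([ 0.16776559, -0.2528455 ,  1.50203542])}
tub_a_center [(0.58, [291, 237])]
knob_grip [(0.43, [258, 159])]
platform []
tra
[... 370 characters left out ...]
't': array([-0.52633514,  0.15691303,  0.96993018])}
tub_a_center [(0.82, [356, 216]), (0.57, [280, 280])]
knob_grip [(0.65, [281, 281])]
platform [(0.66, [356, 277])]
tray [(0.92, [284, 168])]
stand [(0.71, [358, 290]), (0.58, [358, 216])]
{'fx': 323.19393290739583, 'fy': 323.19393290739583, 'cx': 318.38568880301534, 'cy': 195.0335180438083, 'T_tool_cam': array([[-2.89836540e-04, -9.61797473e-01, -2.73761826e-01,
         6.86090495e-02],
       [ 9.99999714e-01, -4.69813191e-04,  5.91860031e-04,
        -3.97280364e-05],
       [-6.97866399e-04, -2.73761576e-01,  9.61797334e-01,
        -1.41768827e-01],
       [ 0.00000000e+00,  0.00000000e+00,  0.00000000e+00,
         1.00000000e+00]])}
```

View pics/scene0.png

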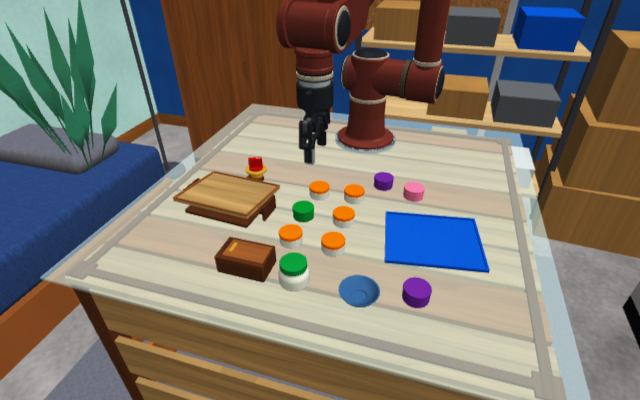

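View pics/side0.png

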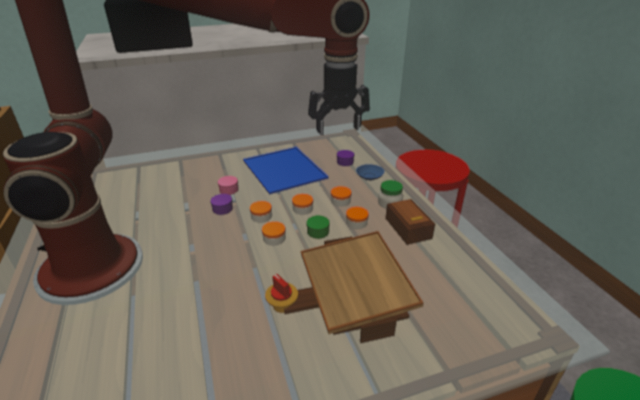

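Scene shows five orange tubs (319,189), (354,193), (343,216), (290,236), (332,243), the stand with the red knob at (256,165) and the tray at (435,240); the side view agrees, with the knob at (281,290).

```bash
cat > h.py <<'E'
from station import ctrl
import numpy as np, cv2
from scipy.spatial.transform import Rotation as Ro
def cam(n):
    c=ctrl.calibration(n)
    if n=="wrist":
        o=ctrl.get_obs(); T=np.eye(4); T[:3,:3]=Ro.from_rotvec(o["tool_rot"]).as_matrix(); T[:3,3]=o["tool_pos"]
        M=np.linalg.inv(T@c["T_tool_cam"]); R,t=M[:3,:3],M[:3,3]
    else: R,t=np.array(c["R"]),np.array(c["t"])
    return c,R,t
def ray(C,p,z):
    c,R,t=C; d=R.T@np.array([(p[0]-c["cx"])/c["fx"],(p[1]-c["cy"])/c["fy"],1]); o=-R.T@t
    return o+d*(z-o[2])/d[2]
def proj(C,X):
    c,R,t=C; p=R@np.asarray(X)+t; return np.array([c["fx"]*p[0]/p[2]+c["cx"],c["fy"]*p[1]/p[2]+c["cy"]])
def mask(im,lo,hi):
    return cv2.inRange(cv2.cvtColor(im,cv2.COLOR_RGB2HSV),np.array(lo),np.array(hi))
COL=dict(orange=((8,190,150),(19,255,255)),red=((0,190,110),(5,255,255)),blue=((105,200,100),(125,255,255)))
def blobs(im,col,amin=30):
    m=mask(im,*COL[col]); n,l,s,c=cv2.connectedComponentsWithStats(m)
    return [(c[i],s[i],l==i) for i in range(1,n) if s[i][4]>=amin]
def state():
    o=ctrl.get_obs(); R=Ro.from_rotvec(o["tool_rot"]).as_matrix()
    yaw=np.degrees(np.arctan2(R[1,0],R[0,0]))
    print("t %.2f pos %s xaxis yaw %.1f zax %s F %s open %.4f grip %.1f q6 %.2f"%(o["t"],o["tool_pos"].round(4),yaw,R[:,2].round(3),o["contact_force"].round(2),o["opening"],o["grip_force"],o["q"][5])); return o
E
python3 - <<'E'
from h import *
for n in ["scene","side"]:
    C=cam(n); im=ctrl.get_image(n); print(n,"campos",(-C[1].T@C[2]).round(2))
    for col,z in [("orange",.034),("red",.07),("blue",.009)]:
        for c,s,l in blobs(im,col,25):
            print(col,c.round(),s[:5],ray(C,c,z)[:2].round(3))
            if col=="blue" and s[4]>800:
                r=cv2.minAreaRect(np.argwhere(l)[:,::-1].astype(np.float32)); 
                q=cv2.approxPolyDP(cv2.convexHull(np.argwhere(l)[:,::-1].astype(np.int32)),8,True)[:,0]
                print([ray(C,p,z)[:2].round(3) for p in q])
E
```

```text
scene campos [1.36 0.24 0.66]
orange [319. 187.] [310 181  19  13 198] [ 0.442 -0.046]
orange [354. 191.] [345 185  19  12 198] [0.433 0.058]
orange [344. 213.] [333 206  22  15 256] [0.549 0.055]
orange [290. 232.] [279 225  23  16 306] [ 0.665 -0.053]
orange [333. 240.] [322 232  23  18 333] [0.664 0.057]
orange [232. 248.] [228 241  10  15  40] [ 0.758 -0.167]
red [255. 164.] [249 158  14  13 152] [ 0.428 -0.255]
blue [157.  55.] [ 130    0   54  115 3107] [-0.784 -1.498]
[array([ 0.019, -0.788]), array([ 0.011, -0.92 ]), array([-2.739, -3.276]), array([-2.828, -2.954])]
blue [551.  24.] [ 512    0   73   51 2948] [-2.535  1.056]
[array([-4.09 ,  1.629]), array([-1.641,  1.047]), array([-1.629,  0.719]), array([-3.907,  0.962])]
blue [594.  23.] [580   0  31  51 760] [-2.699  1.413]
blue [628.  15.] [612   0  28  31 659] [-3.146  1.794]
blue [341.  82.] [333  40  22  74 713] [-0.584 -0.244]
blue [400.  54.] [383  49  31  11 211] [-1.235 -0.02 ]
blue [468.  64.] [442  53  53  26 999] [-1.108  0.388]
[array([-0.871,  0.494]), array([-0.915,  0.267]), array([-1.329,  0.239]), array([
[... 270 characters left out ...]
0] [-0.12   0.598]
blue [544. 145.] [537 137  16  23  99] [-0.095  0.648]
blue [434. 242.] [ 385  212  104   60 4911] [0.567 0.295]
[array([0.637, 0.422]), array([0.672, 0.191]), array([0.481, 0.161]), array([0.441, 0.392])]
side campos [ 0.28 -0.86  0.65]
orange [341. 192.] [332 187  19  10 156] [0.656 0.049]
orange [302. 200.] [293 195  19  10 162] [0.54  0.047]
orange [260. 207.] [251 202  20  11 181] [0.424 0.049]
orange [357. 213.] [347 207  21  12 203] [ 0.657 -0.061]
orange [273. 229.] [263 222  22  14 232] [ 0.434 -0.055]
red [436. 166.] [ 400  149   69   35 1616] [0.949 0.034]
red [281. 282.] [274 277  14  10  50] [ 0.398 -0.276]
red [277. 294.] [272 287  13  12  83] [ 0.382 -0.305]
```

>>> carry_out(moves=[{"x":-1,"y":-0.8},{"x":-1,"y":-0.8},{"x":-1,"y":-0.8},{"x":-1,"y":-0.8},{"x":-1,"y":-0.8},{"x":-1,"y":-0.8},{"x":-1,"y":-0.8},{"x":-1,"y":-0.8}])

```text
validation failed for argument at $.mo...
```

>>> carry_out(moves=[{"x":-0.9,"y":-0.5},{"x":-0.9,"y":-0.5},{"x":-0.8,"y":-0.5},{},{},{},{},{}])

```text
validation failed for argument at $.mo...
```

Run:
```python
from h import *
state(); C=cam("wrist"); im=ctrl.get_image("wrist"); cv2.imwrite("pics/w1.png",im[:,:,::-1])
for col in ["orange","red"]:
    for c,s,l in blobs(im,col,80): print(col,c.round(),s,ray(C,c,.07).round(3))
print([ (d["confidence"],d["pixel"],ray(C,d["pixel"],.067)) for d in ctrl.mark_of("wrist","knob_grip")])
```

```text
t 0.70 pos [0.625  0.     0.2313] xaxis yaw 90.0 zax [ 0.  0. -1.] F [ 0.06 -0.28 -0.06] open 0.0857 grip 0.0 q6 -0.12
orange [124. 119.] [  96   91   57   57 2519] [0.448 0.055 0.07 ]
orange [350. 119.] [ 323   91   56   58 2519] [0.654 0.054 0.07 ]
orange [239. 121.] [ 212   93   55   57 2496] [0.552 0.053 0.07 ]
orange [149. 215.] [ 123  190   52   49 1968] [ 0.457 -0.038  0.07 ]
orange [349. 220.] [ 324  196   51   49 1971] [ 0.656 -0.044  0.07 ]
[(0.19, [454.9, 166.4], array([0.7563319 , 0.01004159, 0.067     ]))]
```

View pics/w1.png

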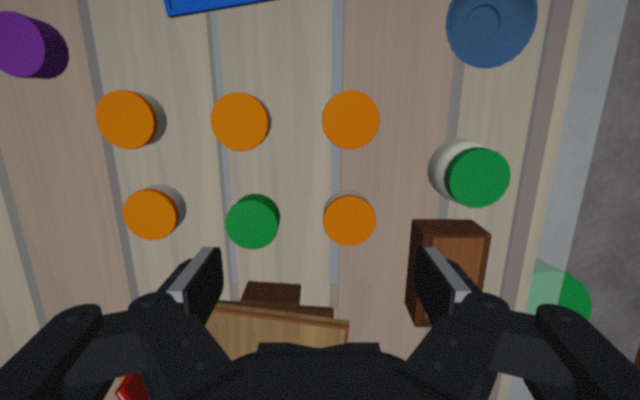

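The call was refused (rows probably need all four numbers); this wrist view from the start pose shows the five tubs in a 2x3 grid with a green look-alike in the sixth slot, and the platform edge at the bottom.

>>> carry_out(moves=[{"x":-1,"y":-0.8,"z":0,"turn":0},{"x":-1,"y":-0.8,"z":0,"turn":0},{"x":-1,"y":-0.8,"z":0,"turn":0},{"x":-1,"y":-0.8,"z":0,"turn":0},{"x":-1,"y":-0.8,"z":0,"turn":0},{"x":-1,"y":-0.8,"z":0,"turn":0},{"x":-1,"y":-0.8,"z":0,"turn":0},{"x":-1,"y":-0.8,"z":0,"turn":0}])

```text
t: 1.6
tool_pos: [0.4641, -0.2009, 0.2315]
tool_rot: [2.221, 2.221, 0.0]
contact_force: [0.4, -0.6, 0.0]
opening: 0.0853
grip_force: 0.0
```

>>> carry_out(moves=[{"x":-0.9,"y":-0.5,"z":0,"turn":0},{"x":-0.9,"y":-0.5,"z":0,"turn":0},{"x":-0.8,"y":-0.5,"z":0,"turn":0},{"x":0,"y":0,"z":0,"turn":0},{"x":0,"y":0,"z":0,"turn":0},{"x":0,"y":0,"z":0,"turn":0},{"x":0,"y":0,"z":0,"turn":0},{"x":0,"y":0,"z":0,"turn":0}])

```text
t: 2.4
tool_pos: [0.4279, -0.2644, 0.2313]
tool_rot: [-2.22, -2.223, -0.0]
contact_force: [-0.1, -0.1, -0.6]
opening: 0.0855
grip_force: 0.0
```

Run:
```python
from h import *
state(); C=cam("wrist"); im=ctrl.get_image("wrist"); cv2.imwrite("pics/w2.png",im[:,:,::-1])
for col in ["orange","red"]:
    for c,s,l in blobs(im,col,80): print(col,c.round(),s,ray(C,c,.07).round(3))
print([ (d["confidence"],d["pixel"],ray(C,d["pixel"],.067)) for d in ctrl.mark_of("wrist","knob_grip")])
```

```text
t 2.40 pos [ 0.4279 -0.2644  0.2313] xaxis yaw 90.1 zax [ 0.  0. -1.] F [-0.13 -0.14 -0.55] open 0.0855 grip 0.0 q6 -0.70
red [301. 175.] [286 160  25  35 376] [ 0.411 -0.262  0.07 ]
red [285. 186.] [271 165  30  42 593] [ 0.395 -0.273  0.07 ]
[(0.64, [291.8, 187.5], array([ 0.40201653, -0.27520462,  0.067     ]))]
```

View pics/w2.png

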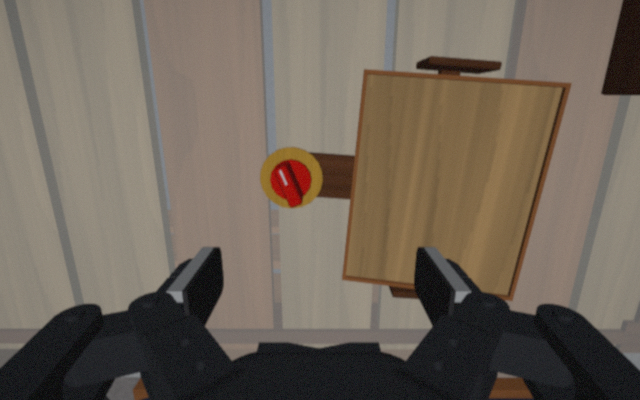

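The knob sits at (291,180), its white mark at (283,177); the whole platform shows, corners near (364,70), (571,84), (512,300), (344,280).

```bash
cat > fit.py <<'E'
from h import *
from scipy.optimize import least_squares
L=np.array([[-.095,.115,.005],[.095,.115,.005],[.095,-.115,.005],[-.095,-.115,.005]])
def model(p):
    x,y,yaw,t=p
    R=Ro.from_euler("z",yaw).as_matrix()@Ro.from_euler("y",-t).as_matrix()  # t>0: -x low -> rotate so -x goes down
    return L@R.T+[x,y,.045]
def fit(obs,p0=(.56,-.27,-.05,.1)):
    f=lambda p: np.concatenate([((np.array([proj(C,X) for X in model(p)])-o)).ravel() for C,o in obs])
    r=least_squares(f,p0,loss="soft_l1"); return r.x,r.fun
E
python3 - <<'E'
from fit import *
C=cam("wrist"); im=cv2.imread("pics/w2.png")
g=cv2.cvtColor(im,cv2.COLOR_BGR2GRAY)
o=np.array([[364,70],[571,84],[512,300],[344,280]],float)
p,r=fit([(C,o)]); print(p,r.round(1))
k=lambda x: p[:2]+Ro.from_euler("z",p[2]).as_matrix()[:2,:2]@np.array([x,0]); print("knob",k(-.16))
z=cv2.resize(im[145:215,255:330],None,fx=8,fy=8,interpolation=cv2.INTER_CUBIC); cv2.imwrite("pics/k1.png",z)
E
```

```text
[ 0.5587438  -0.28642851 -0.07027626  0.08924052] [ 0.3 -0.3  0.  -0.6  0.5  0.5 -1.5  1.8]
knob [ 0.39913874 -0.27519356]
```

View pics/k1.png

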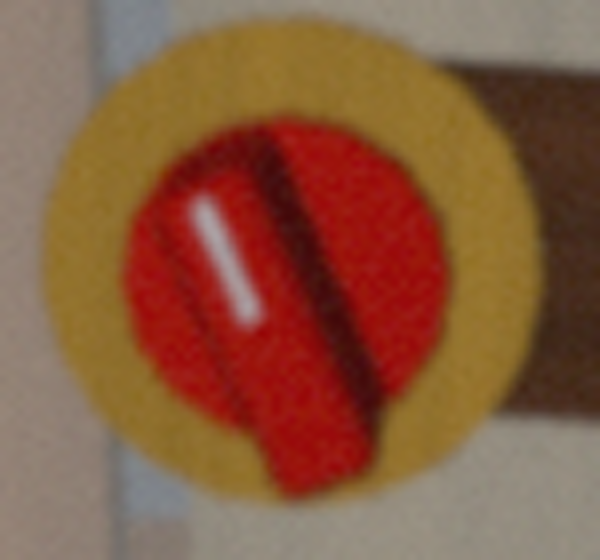

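Run:
```python
from h import *
C=cam("wrist")
a=ray(C,(255+200/8,145+205/8),.074);b=ray(C,(255+252/8,145+318/8),.074)
print("bar angle",np.degrees(np.arctan2(*(a-b)[1::-1])), np.hypot(*(a-b)[:2]))
print("inner end of mark",b,"mid",ray(C,(288.1,185),.074), "end",ray(C,(255+325/8,145+475/8),.074),ray(C,(255+215/8,145+155/8),.074))
```

```text
bar angle 112.79831953527594 0.014864707929873787
inner end of mark [ 0.39749491 -0.2708547   0.074     ] mid [ 0.39901407 -0.27109959  0.074     ] end [ 0.40582883 -0.29046492  0.074     ] [ 0.39368098 -0.2511915   0.074     ]
```

>>> carry_out(moves=[{"x":-0.34,"y":-1,"z":0,"turn":0},{"x":0,"y":-0.12,"z":0.4,"turn":-0.128},{"x":0,"y":0,"z":0.6,"turn":-0.128},{"x":0,"y":0,"z":1,"turn":-0.128},{"x":0,"y":0,"z":1,"turn":0},{"x":0,"y":0,"z":0,"turn":0},{"x":0,"y":0,"z":0,"turn":0},{"x":0,"y":0,"z":0,"turn":0}], grip=45)

```text
t: 3.3
tool_pos: [0.4003, -0.2741, 0.1581]
tool_rot: [1.755, 2.602, -0.001]
contact_force: [-0.5, -0.6, 1.7]
opening: 0.0451
grip_force: 0.0
```

Run:
```python
from h import *
state(); C=cam("wrist"); im=ctrl.get_image("wrist")
cv2.imwrite("pics/w3.png",im[:,:,::-1])
```

```text
t 3.30 pos [ 0.4003 -0.2741  0.1581] xaxis yaw 112.0 zax [ 0.002 -0.002 -1.   ] F [-0.47 -0.61  1.74] open 0.0451 grip 0.0 q6 -1.14
```

View pics/w3.png

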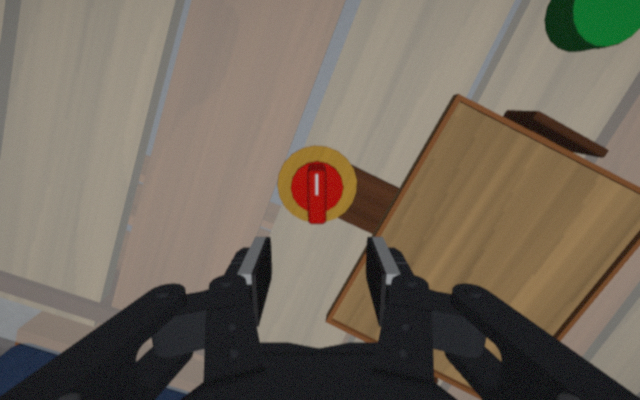

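The bar lies upright at column 317, centred between the fingers and aligned with the tool; descend and grip.

>>> carry_out(moves=[{"x":0,"y":0,"z":0.9,"turn":0},{"x":0,"y":0,"z":0.9,"turn":0},{"x":0,"y":0,"z":0.9,"turn":0},{"x":0,"y":0,"z":0.9,"turn":0},{"x":0,"y":0,"z":0.7,"turn":0},{"x":0,"y":0,"z":0,"turn":0},{"x":0,"y":0,"z":0,"turn":0},{"x":0,"y":0,"z":0,"turn":0}])

```text
t: 4.15
tool_pos: [0.4006, -0.2745, 0.0508]
tool_rot: [1.755, 2.602, -0.001]
contact_force: [0.4, 0.9, 1.2]
opening: 0.045
grip_force: 0.0
```

>>> carry_out(moves=[{"x":0,"y":0,"z":0,"turn":0},{"x":0,"y":0,"z":0,"turn":0},{"x":0,"y":0,"z":0,"turn":0},{"x":0,"y":0,"z":0,"turn":0},{"x":0,"y":0,"z":0,"turn":0},{"x":0,"y":0,"z":0,"turn":0},{"x":0,"y":0,"z":0,"turn":0},{"x":0,"y":0,"z":0,"turn":0}], grip=5, newtons=60)

```text
t: 4.95
tool_pos: [0.3991, -0.2744, 0.0501]
tool_rot: [-1.756, -2.605, 0.003]
contact_force: [-5.2, 0.4, 5.6]
opening: 0.0128
grip_force: 59.7
```

>>> carry_out(moves=[{"x":0,"y":0,"z":0,"turn":0.14},{"x":0,"y":0,"z":0,"turn":0.14},{"x":0,"y":0,"z":0,"turn":0.14},{"x":0,"y":0,"z":0,"turn":0.14},{"x":0,"y":0,"z":0,"turn":0.14},{"x":0,"y":0,"z":0,"turn":0.14},{"x":0,"y":0,"z":0,"turn":0.14},{"x":0,"y":0,"z":0,"turn":0}])

```text
t: 5.75
tool_pos: [0.3976, -0.2743, 0.0501]
tool_rot: [-2.775, -1.468, 0.009]
contact_force: [-11.4, -0.3, 11.4]
opening: 0.013
grip_force: 60.4
```

Run:
```python
from h import *
state(); print(ctrl.get_obs()["wrist_torque"])
```

```text
t 5.75 pos [ 0.3976 -0.2743  0.0501] xaxis yaw 55.8 zax [-0.006 -0.001 -1.   ] F [-11.39  -0.34  11.41] open 0.0130 grip 60.4 q6 -0.16
[-0.03411942  1.83355486 -0.01914014]
```

>>> carry_out(moves=[{"x":-0.09,"y":-0.13,"z":-0.06,"turn":0},{"x":0,"y":0,"z":0,"turn":0.13},{"x":0,"y":0,"z":0,"turn":0.13},{"x":0,"y":0,"z":0,"turn":0.13},{"x":0,"y":0,"z":0,"turn":0.13},{"x":0,"y":0,"z":0,"turn":0},{"x":0,"y":0,"z":0,"turn":0},{"x":0,"y":0,"z":0,"turn":0}])

```text
t: 6.55
tool_pos: [0.3967, -0.2736, 0.0502]
tool_rot: [3.059, 0.707, 0.005]
contact_force: [5.7, -1.2, -6.0]
opening: 0.0128
grip_force: 60.8
```

Run:
```python
from h import *
state(); print(ctrl.get_obs()["wrist_torque"])
```

```text
t 6.55 pos [ 0.3967 -0.2736  0.0502] xaxis yaw 26.0 zax [ 0.004 -0.001 -1.   ] F [ 5.68 -1.17 -5.96] open 0.0128 grip 60.8 q6 0.36
[-0.34874943 -0.82662654 -0.07332247]
```

>>> carry_out(moves=[{"x":0.04,"y":0.02,"z":0.02,"turn":0.14},{"x":0,"y":0,"z":0,"turn":0.14},{"x":0,"y":0,"z":0,"turn":0.14},{"x":0,"y":0,"z":0,"turn":0.14},{"x":0,"y":0,"z":0,"turn":0.14},{"x":0,"y":0,"z":0,"turn":0.14},{"x":0,"y":0,"z":0,"turn":0.14},{"x":0,"y":0,"z":0,"turn":0.14}])

```text
t: 7.35
tool_pos: [0.3968, -0.2719, 0.0501]
tool_rot: [-2.963, 1.033, 0.002]
contact_force: [0.6, 7.1, 4.5]
opening: 0.0125
grip_force: 62.3
```

Run:
```python
from h import *
state()
for n in ["scene","side","wrist"]: cv2.imwrite(f"pics/{n}1.png",ctrl.get_image(n)[:,:,::-1])
a=cv2.imread("pics/scene1.png")[150:250,150:310]; b=cv2.imread("pics/side1.png")[225:350,260:440]
a=cv2.resize(a,(800,500),interpolation=cv2.INTER_CUBIC)
cv2.imwrite("pics/z1.png",a); cv2.imwrite("pics/z2.png",cv2.resize(b,(792,550),interpolation=cv2.INTER_CUBIC))
```

```text
t 7.35 pos [ 0.3968 -0.2719  0.0501] xaxis yaw -38.4 zax [ 0.     0.004 -1.   ] F [0.57 7.12 4.45] open 0.0125 grip 62.3 q6 1.48
```

View pics/z1.png

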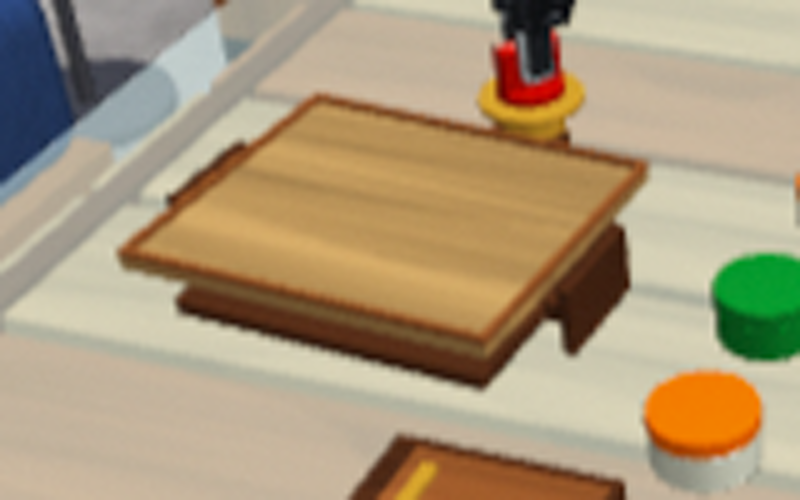

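The platform is nearly parallel to the cheek: corners in the crop at (648,166), (488,343), (120,252), (318,95); cheek top runs (622,228)–(565,295).

Run:
```python
from fit import *
o=np.array([[648,166],[488,343],[120,252],[318,95]])/5+[150,150]-.4
p,r=fit([(cam("scene"),o)],(.56,-.28,-.07,0)); print(p,r.round(1))
```

```text
[ 0.56054308 -0.27871502 -0.07241832  0.02293613] [ 0.6 -0.2 -0.1 -0.1 -0.3  0.  -0.1  0.1]
```

View pics/z2.png

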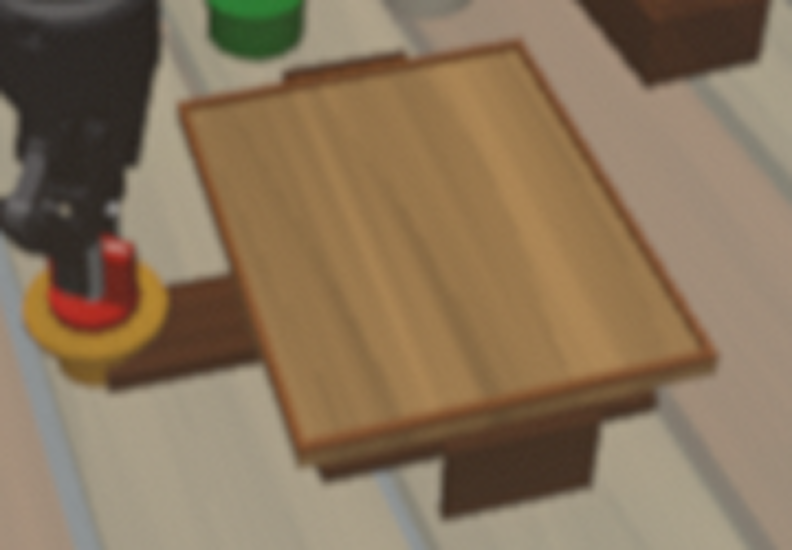

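Run:
```python
from fit import *
a=np.array([[648,166],[488,343],[120,252],[318,95]])/5+[150,150]-.4
b=np.array([[181,103],[521,41],[716,352],[302,448]])/4.4+[260,225]-.4
S,D=cam("scene"),cam("side")
for o in ([(S,a)],[(D,b)],[(S,a),(D,b)]): p,r=fit(o,(.56,-.28,-.07,0)); print(p,r.round(1))
```

```text
[ 0.56054308 -0.27871502 -0.07241832  0.02293613] [ 0.6 -0.2 -0.1 -0.1 -0.3  0.  -0.1  0.1]
[ 0.55776083 -0.28455661 -0.0713611   0.01420358] [-0.8 -0.5  0.1 -0.8  1.1  0.4 -0.3  0.1]
[ 0.55821801 -0.28240204 -0.07285086  0.01755507] [-0.3 -0.9 -1.  -0.7 -1.  -0.5 -0.8 -0.6 -0.8 -1.1 -0.  -1.5  0.7 -0.5
 -0.6 -0.8]
```

>>> carry_out(moves=[{"x":-0.03,"y":-0.04,"z":0,"turn":0.12},{"x":0,"y":0,"z":0,"turn":0.12},{"x":0,"y":0,"z":0,"turn":0.12},{"x":0,"y":0,"z":0,"turn":0.12},{"x":0,"y":0,"z":0,"turn":0},{"x":0,"y":0,"z":0,"turn":0},{"x":0,"y":0,"z":0,"turn":0},{"x":0,"y":0,"z":0,"turn":0}])

```text
t: 8.3
tool_pos: [0.3974, -0.2713, 0.0502]
tool_rot: [-2.638, 1.7, -0.001]
contact_force: [2.7, 4.7, 2.0]
opening: 0.0129
grip_force: 61.9
```

>>> carry_out(moves=[{"x":0,"y":0,"z":0,"turn":0},{"x":0,"y":0,"z":0,"turn":0},{"x":0,"y":0,"z":0,"turn":0},{"x":0,"y":0,"z":0,"turn":0},{"x":0,"y":0,"z":-0.5,"turn":0},{"x":0,"y":0,"z":-1,"turn":0},{"x":0,"y":0,"z":-1,"turn":0},{"x":0,"y":0,"z":0,"turn":0}], grip=45)

```text
t: 9.1
tool_pos: [0.399, -0.2746, 0.1174]
tool_rot: [2.639, -1.701, 0.014]
contact_force: [0.2, -1.0, 0.3]
opening: 0.0452
grip_force: 0.0
```

Run:
```python
from h import *
state()
```

```text
t 9.10 pos [ 0.399  -0.2746  0.1174] xaxis yaw -65.6 zax [ 0.006 -0.006 -1.   ] F [ 0.16 -0.98  0.34] open 0.0452 grip 0.0 q6 1.96
```

>>> carry_out(moves=[{"x":0,"y":0,"z":0,"turn":-0.15},{"x":0,"y":0,"z":0,"turn":-0.15},{"x":0,"y":0,"z":0,"turn":-0.15},{"x":0,"y":0,"z":0,"turn":-0.15},{"x":0,"y":0,"z":0,"turn":-0.15},{"x":0,"y":0,"z":0,"turn":-0.15},{"x":0,"y":0,"z":0,"turn":-0.15},{"x":0,"y":0,"z":0,"turn":-0.15}], grip=0)

```text
t: 9.9
tool_pos: [0.3964, -0.2721, 0.1119]
tool_rot: [-3.14, -0.096, 0.001]
contact_force: [0.5, 0.5, 0.9]
opening: -0.0001
grip_force: 0.0
```

>>> carry_out(moves=[{"x":0,"y":0,"z":0,"turn":-0.15},{"x":0,"y":0,"z":0,"turn":-0.15},{"x":0,"y":0,"z":0,"turn":-0.15},{"x":0,"y":0,"z":0,"turn":-0.15},{"x":0,"y":0,"z":0,"turn":-0.15},{"x":0,"y":0,"z":0,"turn":-0.15},{"x":0,"y":0,"z":0,"turn":-0.15},{"x":0,"y":0,"z":0,"turn":-0.15}])

```text
t: 10.7
tool_pos: [0.3964, -0.2721, 0.1119]
tool_rot: [-2.537, -1.852, 0.0]
contact_force: [0.1, -0.3, 0.3]
opening: -0.0001
grip_force: 0.0
```

>>> carry_out(moves=[{"x":0,"y":0,"z":0,"turn":-0.15},{"x":0,"y":0,"z":0,"turn":-0.1},{"x":0,"y":1,"z":0,"turn":0},{"x":0,"y":1,"z":0,"turn":0},{"x":0,"y":0.9,"z":0,"turn":0},{"x":0,"y":0.9,"z":0,"turn":0},{"x":0,"y":0,"z":0,"turn":0},{"x":0,"y":0,"z":0,"turn":0}])

```text
t: 11.5
tool_pos: [0.491, -0.2783, 0.1117]
tool_rot: [-2.292, -2.147, 0.001]
contact_force: [0.8, -0.2, -0.4]
opening: 0.0
grip_force: 0.0
```

Run:
```python
from h import *
state()
```

```text
t 11.50 pos [ 0.491  -0.2783  0.1117] xaxis yaw 86.2 zax [-0.001  0.001 -1.   ] F [ 0.77 -0.18 -0.36] open 0.0000 grip 0.0 q6 -0.58
```

>>> carry_out(moves=[{"x":0,"y":0,"z":0.9,"turn":0},{"x":0,"y":0,"z":0.9,"turn":0},{"x":0,"y":0,"z":0.6,"turn":0},{"x":0,"y":0,"z":0.1,"turn":0},{"x":0,"y":0,"z":0.1,"turn":0},{"x":0,"y":0,"z":0.1,"turn":0},{"x":0,"y":0,"z":0.04,"turn":0},{"x":0,"y":0,"z":0,"turn":0}])

```text
t: 12.3
tool_pos: [0.492, -0.2791, 0.0449]
tool_rot: [2.292, 2.146, 0.0]
contact_force: [-0.6, -0.2, 1.2]
opening: 0.0004
grip_force: 1.2
```

Run:
```python
from h import *
state()
```

```text
t 12.30 pos [ 0.492  -0.2791  0.0449] xaxis yaw 86.2 zax [ 0.001 -0.001 -1.   ] F [-0.56 -0.19  1.18] open 0.0004 grip 1.2 q6 -0.58
```

>>> carry_out(moves=[{"x":0,"y":0,"z":-0.5,"turn":0},{"x":0,"y":0,"z":-0.5,"turn":0},{"x":0,"y":1,"z":0,"turn":0},{"x":0,"y":1,"z":0,"turn":0},{"x":0,"y":1,"z":0,"turn":0},{"x":0,"y":1,"z":0,"turn":0},{"x":0,"y":1,"z":0,"turn":0},{"x":0,"y":0.2,"z":0,"turn":0}])

```text
t: 13.1
tool_pos: [0.6238, -0.2876, 0.0708]
tool_rot: [2.29, 2.146, 0.002]
contact_force: [-0.0, -0.2, 0.3]
opening: 0.0
grip_force: 0.0
```

>>> carry_out(moves=[{"x":0,"y":0,"z":0.3,"turn":0},{"x":0,"y":0,"z":0.3,"turn":0},{"x":0,"y":0,"z":0.1,"turn":0},{"x":0,"y":0,"z":0.1,"turn":0},{"x":0,"y":0,"z":0.1,"turn":0},{"x":0,"y":0,"z":0.1,"turn":0},{"x":0,"y":0,"z":0,"turn":0},{"x":0,"y":0,"z":0,"turn":0}])

```text
t: 13.9
tool_pos: [0.6211, -0.2873, 0.0452]
tool_rot: [-2.293, -2.147, 0.001]
contact_force: [-4.2, 1.7, 5.1]
opening: -0.0003
grip_force: 2.9
```

Run:
```python
from h import *
state()
```

```text
t 13.90 pos [ 0.6211 -0.2873  0.0452] xaxis yaw 86.2 zax [-0. -0. -1.] F [-4.19  1.7   5.09] open -0.0003 grip 2.9 q6 -0.48
```

>>> carry_out(moves=[{"x":0,"y":0,"z":-0.5,"turn":0},{"x":0,"y":0,"z":-0.5,"turn":0},{"x":0,"y":-1,"z":0,"turn":0},{"x":0,"y":-1,"z":0,"turn":0},{"x":0,"y":-1,"z":0,"turn":0},{"x":0,"y":-1,"z":0,"turn":0},{"x":0,"y":-1,"z":0,"turn":0},{"x":0,"y":-0.2,"z":0,"turn":0}])

```text
t: 14.7
tool_pos: [0.49, -0.2785, 0.0695]
tool_rot: [2.294, 2.145, -0.0]
contact_force: [0.1, -0.3, -0.3]
opening: -0.0001
grip_force: 0.0
```

>>> carry_out(moves=[{"x":0,"y":0,"z":0.3,"turn":0},{"x":0,"y":0,"z":0.3,"turn":0},{"x":0,"y":0,"z":0.1,"turn":0},{"x":0,"y":0,"z":0.1,"turn":0},{"x":0,"y":0,"z":0.1,"turn":0},{"x":0,"y":0,"z":0.1,"turn":0},{"x":0,"y":0,"z":0.04,"turn":0},{"x":0,"y":0,"z":0,"turn":0}])

```text
t: 15.5
tool_pos: [0.4919, -0.2786, 0.0448]
tool_rot: [-2.293, -2.147, -0.0]
contact_force: [-5.0, 4.2, 12.1]
opening: -0.0001
grip_force: 5.7
```

Run:
```python
from h import *
state()
```

```text
t 15.50 pos [ 0.4919 -0.2786  0.0448] xaxis yaw 86.2 zax [-0.001  0.001 -1.   ] F [-4.97  4.18 12.07] open -0.0001 grip 5.7 q6 -0.58
```

Platform probes at ±65 mm read 44.8 and 45.2 mm: level within about 0.003 rad. Now to the tubs.

>>> carry_out(moves=[{"x":0,"y":0,"z":-1,"turn":-0.066},{"x":0,"y":0,"z":-1,"turn":0},{"x":1,"y":0.2,"z":-0.9,"turn":0},{"x":1,"y":0.2,"z":-0.9,"turn":0},{"x":1,"y":0.2,"z":-0.9,"turn":0},{"x":1,"y":0.2,"z":-0.9,"turn":0},{"x":1,"y":0.2,"z":-0.9,"turn":0},{"x":1,"y":0.2,"z":-0.9,"turn":0}], grip=85, newtons=80)

```text
t: 16.3
tool_pos: [0.5217, -0.1275, 0.2288]
tool_rot: [2.221, 2.221, 0.0]
contact_force: [0.8, -0.4, 0.1]
opening: 0.0849
grip_force: 0.0
```

>>> carry_out(moves=[{"x":1,"y":0.2,"z":0,"turn":0},{"x":1,"y":0.2,"z":0,"turn":0},{"x":1,"y":0.2,"z":0,"turn":0},{"x":1,"y":0.2,"z":0,"turn":0},{"x":0,"y":0,"z":0,"turn":0},{"x":0,"y":0,"z":0,"turn":0},{"x":0,"y":0,"z":0,"turn":0},{"x":0,"y":0,"z":0,"turn":0}])

```text
t: 17.1
tool_pos: [0.5414, -0.0294, 0.2278]
tool_rot: [2.223, 2.22, -0.0]
contact_force: [0.2, -0.6, 0.1]
opening: 0.0852
grip_force: 0.0
```

```bash
cat > tubs.py <<'E'
from h import *
def tubs(show=True):
    if show: o=state()
    C=cam("wrist"); im=ctrl.get_image("wrist"); out=[]
    for c,s,l in blobs(im,"orange",400):
        u=ray(C,c,.034); edge=s[0]<2 or s[1]<2 or s[0]+s[2]>638 or s[1]+s[3]>398
        out.append(u[:2]); print("tub",u[:2].round(3),"px",c.round(),"area",s[4],s[2:4],"EDGE" if edge else "")
    return im,out
if __name__=="__main__": tubs()
E
python3 tubs.py
```

```text
t 17.10 pos [ 0.5414 -0.0294  0.2278] xaxis yaw 89.9 zax [-0. -0. -1.] F [ 0.2  -0.57  0.1 ] open 0.0852 grip 0.0 q6 -0.19
tub [0.427 0.053] px [202.  89.] area 2772 [58 61] 
tub [0.657 0.052] px [435.  89.] area 2797 [58 61] 
tub [0.543 0.05 ] px [320.  91.] area 2743 [58 61] 
tub [ 0.437 -0.05 ] px [221. 190.] area 2162 [53 52] 
tub [ 0.659 -0.058] px [427. 196.] area 2161 [53 52]
```

>>> carry_out(moves=[{"x":0.8,"y":0.06,"z":0.5,"turn":0},{"x":0.8,"y":0,"z":0.5,"turn":0},{"x":0.8,"y":0,"z":0.5,"turn":0},{"x":0.78,"y":0,"z":0.5,"turn":0},{"x":0,"y":0,"z":1,"turn":0},{"x":0,"y":0,"z":1,"turn":0},{"x":0,"y":0,"z":1,"turn":0},{"x":0,"y":0,"z":1,"turn":0}])

```text
t: 17.95
tool_pos: [0.5431, 0.0504, 0.077]
tool_rot: [2.222, 2.22, 0.0]
contact_force: [0.0, 0.1, 0.1]
opening: 0.0853
grip_force: 0.0
```

```bash
python3 tubs.py
```

```text
t 17.95 pos [0.5431 0.0504 0.077 ] xaxis yaw 90.0 zax [ 0. -0. -1.] F [0.02 0.13 0.1 ] open 0.0853 grip 0.0 q6 -0.04
tub [0.427 0.054] px [126. 215.] area 6587 [96 90] 
tub [0.657 0.054] px [506. 215.] area 6613 [95 90] 
tub [0.543 0.052] px [318. 218.] area 6569 [95 90]
```

>>> carry_out(moves=[{"x":0.06,"y":0,"z":0.9,"turn":0},{"x":0,"y":0,"z":0.9,"turn":0},{"x":0,"y":0,"z":0.7,"turn":0},{"x":0,"y":0,"z":0.3,"turn":0},{"x":0,"y":0,"z":0.24,"turn":0},{"x":0,"y":0,"z":0,"turn":0},{"x":0,"y":0,"z":0,"turn":0},{"x":0,"y":0,"z":0,"turn":0}])

```text
t: 18.8
tool_pos: [0.5438, 0.0524, 0.0029]
tool_rot: [2.221, 2.22, 0.002]
contact_force: [0.9, 0.8, -0.4]
opening: 0.0851
grip_force: 0.0
```

>>> carry_out(moves=[{"x":0,"y":0,"z":0,"turn":0},{"x":0,"y":0,"z":0,"turn":0},{"x":0,"y":0,"z":0,"turn":0},{"x":0,"y":0,"z":0,"turn":0},{"x":0,"y":0,"z":0,"turn":0},{"x":0,"y":0,"z":0,"turn":0},{"x":0,"y":0,"z":0,"turn":0},{"x":0,"y":0,"z":0,"turn":0}], grip=45, newtons=80)

```text
t: 19.6
tool_pos: [0.544, 0.0524, 0.0029]
tool_rot: [2.22, 2.22, 0.002]
contact_force: [0.7, 0.6, 5.4]
opening: 0.0583
grip_force: 86.2
```

>>> carry_out(moves=[{"x":0,"y":0,"z":-0.5,"turn":0},{"x":0,"y":0,"z":-0.8,"turn":0},{"x":0,"y":0,"z":-0.8,"turn":0},{"x":0,"y":0,"z":-0.8,"turn":0},{"x":0,"y":0,"z":0,"turn":0},{"x":0,"y":0,"z":0,"turn":0},{"x":0,"y":0,"z":0,"turn":0},{"x":0,"y":0,"z":0,"turn":0}])

```text
t: 20.4
tool_pos: [0.5417, 0.0525, 0.0726]
tool_rot: [-2.22, -2.22, 0.003]
contact_force: [-0.5, -0.5, -0.5]
opening: 0.0581
grip_force: 85.7
```

```bash
cat > weigh.py <<'E'
from h import *
f=[]
for i in range(7):
    ctrl.get_image("side"); f.append(ctrl.get_obs()["contact_force"][2])
state(); print(np.round(f,2),"mean",np.mean(f),"g",-np.mean(f)/9.81*1000)
E
python3 weigh.py
```

```text
t 20.75 pos [0.5429 0.0524 0.0741] xaxis yaw 90.0 zax [-0.  0. -1.] F [ 0.09 -0.44 -1.87] open 0.0580 grip 85.7 q6 -0.04
[-0.7  -1.04 -1.57 -0.89 -1.34 -1.12 -1.87] mean -1.2175600570089211 g 124.11417502639358
```

>>> carry_out(moves=[{"x":0.97,"y":0.15,"z":0,"turn":0},{"x":0.97,"y":0.15,"z":0,"turn":0},{"x":0.97,"y":0.15,"z":0,"turn":0},{"x":0.97,"y":0.15,"z":0,"turn":0},{"x":0.97,"y":0.15,"z":0,"turn":0},{"x":0.97,"y":0.15,"z":0,"turn":0},{"x":0.97,"y":0.15,"z":0,"turn":0},{"x":0.97,"y":0.15,"z":0,"turn":0}])

```text
t: 21.55
tool_pos: [0.5731, 0.2475, 0.0742]
tool_rot: [-2.221, -2.221, 0.0]
contact_force: [-0.0, -0.5, -0.4]
opening: 0.0579
grip_force: 85.7
```

>>> carry_out(moves=[{"x":0.97,"y":0.15,"z":0,"turn":0},{"x":0.97,"y":0.15,"z":0,"turn":0},{"x":0.97,"y":0.15,"z":0,"turn":0},{"x":0.97,"y":0.15,"z":0,"turn":0},{"x":0.97,"y":0.15,"z":0,"turn":0},{"x":0,"y":0,"z":0,"turn":0},{"x":0,"y":0,"z":0.7,"turn":0},{"x":0,"y":0,"z":0.7,"turn":0}])

```text
t: 22.35
tool_pos: [0.5917, 0.367, 0.0382]
tool_rot: [2.222, 2.221, 0.0]
contact_force: [-1.0, 0.3, -1.0]
opening: 0.0583
grip_force: 85.7
```

Run:
```python
from tubs import *
im,_=tubs(); cv2.imwrite("pics/w4.png",im[:,:,::-1])
C=cam("scene"); im=ctrl.get_image("scene"); cv2.imwrite("pics/scene4.png",im[:,:,::-1])
```

```text
t 22.35 pos [0.5917 0.367  0.0382] xaxis yaw 90.0 zax [ 0. -0. -1.] F [-1.04  0.35 -1.04] open 0.0583 grip 85.7 q6 0.45
tub [0.592 0.347] px [318. 283.] area 15161 [148 132]
```

View pics/w4.png

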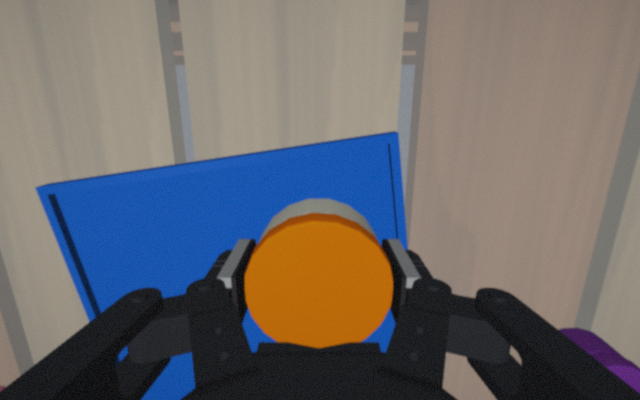

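The tub is held over the tray; the tray's far corners show at (397,132) and (38,187).

Run:
```python
from h import *
C=cam("wrist"); a=ray(C,(397,132),.009); b=ray(C,(38,187),.009); x=(a-b); print(a,b,np.hypot(*x[:2]),np.arctan2(x[1],x[0]))
x/=np.linalg.norm(x); y=np.array([-x[1],x[0],0]); print("centre",(a+b)/2-.12*y)
```

```text
[0.62813041 0.41952516 0.009     ] [0.43839644 0.39066066 0.009     ] 0.1919170037620579 0.150973829972283
centre [0.55131154 0.2864579  0.009     ]
```

>>> carry_out(moves=[{"x":-0.15,"y":-0.3,"z":0,"turn":0},{"x":0,"y":0,"z":0.4,"turn":0},{"x":0,"y":0,"z":0.4,"turn":0},{"x":0,"y":0,"z":0.2,"turn":0},{"x":0,"y":0,"z":0.1,"turn":0},{"x":0,"y":0,"z":0.1,"turn":0},{"x":0,"y":0,"z":0.04,"turn":0},{"x":0,"y":0,"z":0,"turn":0}])

```text
t: 23.25
tool_pos: [0.5843, 0.3641, 0.0084]
tool_rot: [2.221, 2.221, 0.0]
contact_force: [-0.1, 0.0, -0.7]
opening: 0.0582
grip_force: 85.7
```

>>> carry_out(moves=[{"x":0,"y":0,"z":0,"turn":0},{"x":0,"y":0,"z":0,"turn":0},{"x":0,"y":0,"z":0,"turn":0},{"x":0,"y":0,"z":-0.4,"turn":0},{"x":0,"y":0,"z":-1,"turn":0},{"x":0,"y":0,"z":-1,"turn":0},{"x":0,"y":0,"z":-1,"turn":0},{"x":-0.5,"y":0,"z":-0.6,"turn":0}], grip=67)

```text
t: 24.05
tool_pos: [0.5854, 0.3527, 0.1121]
tool_rot: [2.219, 2.222, 0.007]
contact_force: [0.5, 0.0, -0.8]
opening: 0.0668
grip_force: 0.0
```

>>> carry_out(moves=[{"x":-1,"y":0.2,"z":0,"turn":0},{"x":-1,"y":0.2,"z":0,"turn":0},{"x":-1,"y":0.2,"z":0,"turn":0},{"x":-1,"y":0.2,"z":0,"turn":0},{"x":-1,"y":0.2,"z":0,"turn":0},{"x":-1,"y":0.2,"z":0,"turn":0},{"x":-1,"y":0.2,"z":0,"turn":0},{"x":-1,"y":0.2,"z":0,"turn":0}], grip=85)

```text
t: 24.85
tool_pos: [0.6239, 0.1496, 0.1084]
tool_rot: [2.222, 2.221, -0.001]
contact_force: [-0.7, -0.7, -0.6]
opening: 0.0849
grip_force: 0.0
```

>>> carry_out(moves=[{"x":-1,"y":0.2,"z":0,"turn":0},{"x":-1,"y":0.2,"z":0,"turn":0},{"x":-1,"y":0.2,"z":0,"turn":0},{"x":-1,"y":0.2,"z":0,"turn":0},{"x":0,"y":0.4,"z":0,"turn":0},{"x":0,"y":0,"z":0,"turn":0},{"x":0,"y":0,"z":0,"turn":0},{"x":0,"y":0,"z":0,"turn":0}])

```text
t: 25.65
tool_pos: [0.6538, 0.0523, 0.1082]
tool_rot: [-2.22, -2.222, 0.0]
contact_force: [0.4, 0.0, 0.7]
opening: 0.0849
grip_force: 0.0
```

```bash
python3 tubs.py
python3 - <<'E'
from h import *
C=cam("scene"); im=ctrl.get_image("scene")
for c,s,l in blobs(im,"orange",100): print(c.round(),s[4],ray(C,c,.034)[:2].round(3))
E
```

```text
t 25.65 pos [0.6538 0.0523 0.1082] xaxis yaw 90.1 zax [-0.001  0.    -1.   ] F [0.39 0.03 0.65] open 0.0849 grip 0.0 q6 -0.03
tub [0.658 0.054] px [324. 203.] area 5068 [82 79] 
tub [0.441 0.05 ] px [ 15. 208.] area 2093 [37 75] EDGE
tub [ 0.429 -0.04 ] px [ 30. 317.] area 1555 [57 49] 
tub [ 0.659 -0.048] px [325. 327.] area 2262 [72 41] 
[316. 186.] 119 [ 0.443 -0.056]
[354. 191.] 201 [0.433 0.057]
[290. 232.] 306 [ 0.665 -0.053]
[333. 240.] 333 [0.664 0.057]
[465. 244.] 336 [0.585 0.366]
```

>>> carry_out(moves=[{"x":0.07,"y":0.17,"z":0.5,"turn":0},{"x":0,"y":0,"z":0.9,"turn":0},{"x":0,"y":0,"z":0.9,"turn":0},{"x":0,"y":0,"z":0.9,"turn":0},{"x":0,"y":0,"z":0.6,"turn":0},{"x":0,"y":0,"z":0.3,"turn":0},{"x":0,"y":0,"z":0.12,"turn":0},{"x":0,"y":0,"z":0,"turn":0}])

```text
t: 26.55
tool_pos: [0.6588, 0.0533, 0.003]
tool_rot: [2.221, 2.221, 0.001]
contact_force: [1.0, 0.4, -0.5]
opening: 0.085
grip_force: 0.0
```

>>> carry_out(moves=[{"x":0,"y":0,"z":0,"turn":0},{"x":0,"y":0,"z":0,"turn":0},{"x":0,"y":0,"z":0,"turn":0},{"x":0,"y":0,"z":0,"turn":0},{"x":0,"y":0,"z":0,"turn":0},{"x":0,"y":0,"z":0,"turn":0},{"x":0,"y":0,"z":0,"turn":0},{"x":0,"y":0,"z":0,"turn":0}], grip=45, newtons=80)

```text
t: 27.35
tool_pos: [0.66, 0.0531, 0.0048]
tool_rot: [2.22, 2.22, 0.004]
contact_force: [1.2, 0.3, 5.6]
opening: 0.0581
grip_force: 86.4
```

>>> carry_out(moves=[{"x":0,"y":0,"z":-0.5,"turn":0},{"x":0,"y":0,"z":-0.8,"turn":0},{"x":0,"y":0,"z":-0.8,"turn":0},{"x":0,"y":0,"z":-0.8,"turn":0},{"x":0,"y":0,"z":0,"turn":0},{"x":0,"y":0,"z":0,"turn":0},{"x":0,"y":0,"z":0,"turn":0},{"x":0,"y":0,"z":0,"turn":0}])

```text
t: 28.15
tool_pos: [0.6572, 0.0532, 0.0733]
tool_rot: [-2.22, -2.22, 0.003]
contact_force: [-0.9, 0.1, -2.0]
opening: 0.0581
grip_force: 85.8
```

```bash
python3 weigh.py
```

```text
t 28.50 pos [0.6584 0.0532 0.0751] xaxis yaw 90.0 zax [-0.  0. -1.] F [-0.32 -0.11 -1.33] open 0.0582 grip 85.8 q6 -0.03
[-1.89 -1.3  -1.9  -1.53 -1.67 -1.25 -1.33] mean -1.554179220613156 g 158.4280551083747
```

>>> carry_out(moves=[{"x":1,"y":-0.3,"z":0,"turn":0},{"x":1,"y":-0.3,"z":0,"turn":0},{"x":1,"y":-0.3,"z":0,"turn":0},{"x":1,"y":-0.3,"z":0,"turn":0},{"x":1,"y":-0.3,"z":0,"turn":0},{"x":1,"y":-0.3,"z":0,"turn":0},{"x":1,"y":-0.3,"z":0,"turn":0},{"x":1,"y":-0.3,"z":0,"turn":0}])

```text
t: 29.3
tool_pos: [0.5982, 0.2542, 0.0755]
tool_rot: [2.221, 2.221, 0.0]
contact_force: [0.2, -0.5, -1.6]
opening: 0.058
grip_force: 85.8
```

>>> carry_out(moves=[{"x":0.9,"y":-0.26,"z":0,"turn":0},{"x":0.33,"y":0,"z":0,"turn":0},{"x":0,"y":0,"z":0.7,"turn":0},{"x":0,"y":0,"z":0.8,"turn":0},{"x":0,"y":0,"z":0.6,"turn":0},{"x":0,"y":0,"z":0.3,"turn":0},{"x":0,"y":0,"z":0.2,"turn":0},{"x":0,"y":0,"z":0,"turn":0}])

```text
t: 30.1
tool_pos: [0.5923, 0.2835, 0.0101]
tool_rot: [2.222, 2.221, -0.0]
contact_force: [0.2, -0.4, -0.8]
opening: 0.0578
grip_force: 85.7
```

>>> carry_out(moves=[{"x":0,"y":0,"z":0.08,"turn":0},{"x":0,"y":0,"z":0,"turn":0},{"x":0,"y":0,"z":0,"turn":0},{"x":0,"y":0,"z":0,"turn":0},{"x":0,"y":0,"z":0,"turn":0},{"x":0,"y":0,"z":0,"turn":0},{"x":0,"y":0,"z":0,"turn":0},{"x":0,"y":0,"z":0,"turn":0}])

```text
t: 30.9
tool_pos: [0.5923, 0.2841, 0.0088]
tool_rot: [2.221, 2.221, 0.001]
contact_force: [-0.4, -0.2, 1.6]
opening: 0.0582
grip_force: 85.9
```

>>> carry_out(moves=[{"x":0,"y":0,"z":0,"turn":0},{"x":0,"y":0,"z":0,"turn":0},{"x":0,"y":0,"z":0,"turn":0},{"x":0,"y":0,"z":-0.4,"turn":0},{"x":0,"y":0,"z":-1,"turn":0},{"x":0,"y":0,"z":-1,"turn":0},{"x":0,"y":0,"z":-1,"turn":0},{"x":-0.5,"y":-0.4,"z":-0.6,"turn":0}], grip=67)

```text
t: 31.7
tool_pos: [0.5839, 0.2726, 0.1122]
tool_rot: [2.219, 2.221, 0.008]
contact_force: [0.4, 0.7, 1.0]
opening: 0.0667
grip_force: 0.0
```

>>> carry_out(moves=[{"x":-1,"y":-0.7,"z":0,"turn":0},{"x":-1,"y":-0.7,"z":0,"turn":0},{"x":-1,"y":-0.7,"z":0,"turn":0},{"x":-1,"y":-0.7,"z":0,"turn":0},{"x":-1,"y":-0.7,"z":0,"turn":0},{"x":-1,"y":-0.7,"z":0,"turn":0},{"x":-1,"y":-0.7,"z":0,"turn":0},{"x":-1,"y":-0.7,"z":0,"turn":0}], grip=85)

```text
t: 32.5
tool_pos: [0.4414, 0.0706, 0.1091]
tool_rot: [2.22, 2.221, 0.001]
contact_force: [0.6, -0.9, 0.8]
opening: 0.0848
grip_force: 0.0
```

>>> carry_out(moves=[{"x":-0.68,"y":-0.6,"z":0,"turn":0},{"x":0,"y":0,"z":0,"turn":0},{"x":0,"y":0,"z":0,"turn":0},{"x":0,"y":0,"z":0,"turn":0},{"x":0,"y":0,"z":0,"turn":0},{"x":0,"y":0,"z":0,"turn":0},{"x":0,"y":0,"z":0,"turn":0},{"x":0,"y":0,"z":0,"turn":0}])

```text
t: 33.3
tool_pos: [0.427, 0.0546, 0.1082]
tool_rot: [-2.221, -2.222, 0.0]
contact_force: [0.8, 0.2, 1.2]
opening: 0.0846
grip_force: 0.0
```

```bash
python3 tubs.py
cat > sc.py <<'E'
from h import *
C=cam("scene"); im=ctrl.get_image("scene")
for c,s,l in blobs(im,"orange",100): print("scene",c.round(),s[4],ray(C,c,.034)[:2].round(3))
E
python3 sc.py
```

```text
t 33.30 pos [0.427  0.0546 0.1082] xaxis yaw 90.0 zax [-0.  0. -1.] F [0.82 0.21 1.24] open 0.0846 grip 0.0 q6 -0.05
tub [0.426 0.054] px [316. 206.] area 5021 [82 79] 
tub [ 0.435 -0.044] px [329. 324.] area 2633 [73 47] 
tub [ 0.664 -0.047] px [619. 328.] area 1492 [52 49] EDGE
scene [319. 187.] 198 [ 0.442 -0.046]
scene [354. 191.] 200 [0.433 0.058]
scene [290. 232.] 304 [ 0.665 -0.053]
scene [431. 240.] 319 [0.593 0.287]
scene [465. 244.] 332 [0.585 0.366]
```

>>> carry_out(moves=[{"x":0,"y":-0.03,"z":0.5,"turn":0},{"x":0,"y":0,"z":0.9,"turn":0},{"x":0,"y":0,"z":0.9,"turn":0},{"x":0,"y":0,"z":0.9,"turn":0},{"x":0,"y":0,"z":0.6,"turn":0},{"x":0,"y":0,"z":0.3,"turn":0},{"x":0,"y":0,"z":0.12,"turn":0},{"x":0,"y":0,"z":0,"turn":0}])

```text
t: 34.2
tool_pos: [0.4261, 0.0544, 0.0026]
tool_rot: [-2.221, -2.221, 0.0]
contact_force: [-1.1, 0.5, 0.4]
opening: 0.085
grip_force: 0.0
```

>>> carry_out(moves=[{"x":0,"y":0,"z":0,"turn":0},{"x":0,"y":0,"z":0,"turn":0},{"x":0,"y":0,"z":0,"turn":0},{"x":0,"y":0,"z":0,"turn":0},{"x":0,"y":0,"z":0,"turn":0},{"x":0,"y":0,"z":0,"turn":0},{"x":0,"y":0,"z":0,"turn":0},{"x":0,"y":0,"z":0,"turn":0}], grip=45, newtons=80)

```text
t: 35.0
tool_pos: [0.4276, 0.0544, 0.0043]
tool_rot: [2.22, 2.22, 0.003]
contact_force: [-1.2, 0.3, 6.1]
opening: 0.0579
grip_force: 86.6
```

>>> carry_out(moves=[{"x":0,"y":0,"z":-0.5,"turn":0},{"x":0,"y":0,"z":-0.8,"turn":0},{"x":0,"y":0,"z":-0.8,"turn":0},{"x":0,"y":0,"z":-0.8,"turn":0},{"x":0,"y":0,"z":0,"turn":0},{"x":0,"y":0,"z":0,"turn":0},{"x":0,"y":0,"z":0,"turn":0},{"x":0,"y":0,"z":0,"turn":0}])

```text
t: 35.8
tool_pos: [0.425, 0.0545, 0.0738]
tool_rot: [-2.22, -2.22, 0.003]
contact_force: [-0.1, -0.7, -3.9]
opening: 0.0581
grip_force: 86.5
```

```bash
python3 weigh.py
```

```text
t 36.15 pos [0.4262 0.0544 0.0752] xaxis yaw 90.0 zax [-0.  0. -1.] F [ 0.13  0.19 -3.58] open 0.0579 grip 86.5 q6 -0.05
[-3.11 -3.   -3.72 -3.79 -2.42 -2.41 -3.58] mean -3.1442064276205377 g 320.51033920698654
```

>>> carry_out(moves=[{"x":-0.97,"y":0.3,"z":-0.2,"turn":0},{"x":-0.97,"y":0.3,"z":-0.2,"turn":0},{"x":-0.97,"y":0.3,"z":0,"turn":0},{"x":-0.97,"y":0.3,"z":0,"turn":0},{"x":-0.97,"y":0.3,"z":0,"turn":0},{"x":-0.97,"y":0.3,"z":0,"turn":0},{"x":-0.97,"y":0.3,"z":0,"turn":0},{"x":-0.97,"y":0.3,"z":0,"turn":0}])

```text
t: 36.95
tool_pos: [0.4865, -0.1407, 0.0853]
tool_rot: [-2.222, -2.221, -0.0]
contact_force: [0.1, 0.1, -3.1]
opening: 0.058
grip_force: 86.4
```

>>> carry_out(moves=[{"x":-0.97,"y":0.3,"z":0,"turn":0},{"x":-0.97,"y":0.3,"z":0,"turn":0},{"x":-0.97,"y":0.3,"z":0,"turn":0},{"x":-0.97,"y":0.3,"z":0,"turn":0},{"x":-0.97,"y":0.3,"z":0,"turn":0},{"x":-0.97,"y":0.3,"z":0,"turn":0},{"x":-0.97,"y":0.3,"z":0,"turn":0},{"x":-0.97,"y":0.3,"z":0,"turn":0}])

```text
t: 37.75
tool_pos: [0.5464, -0.3346, 0.0849]
tool_rot: [-2.221, -2.221, 0.0]
contact_force: [-0.8, -0.0, -2.9]
opening: 0.0578
grip_force: 86.4
```

>>> carry_out(moves=[{"x":-0.9,"y":0.26,"z":0,"turn":0},{"x":0,"y":0,"z":0,"turn":0},{"x":0,"y":0,"z":0.3,"turn":0},{"x":0,"y":0,"z":0.4,"turn":0},{"x":0,"y":0,"z":0.3,"turn":0},{"x":0,"y":0,"z":0.2,"turn":0},{"x":0,"y":0,"z":0.1,"turn":0},{"x":0,"y":0,"z":0,"turn":0}])

```text
t: 38.55
tool_pos: [0.5525, -0.3556, 0.0522]
tool_rot: [-2.22, -2.221, 0.0]
contact_force: [-0.3, 0.3, -4.3]
opening: 0.0578
grip_force: 86.5
```

Run:
```python
from h import *
state(); im=ctrl.get_image("wrist"); cv2.imwrite("pics/w5.png",im[:,:,::-1])
```

```text
t 38.55 pos [ 0.5525 -0.3556  0.0522] xaxis yaw 90.0 zax [-0.001  0.001 -1.   ] F [-0.33  0.25 -4.33] open 0.0578 grip 86.5 q6 -0.69
```

View pics/w5.png

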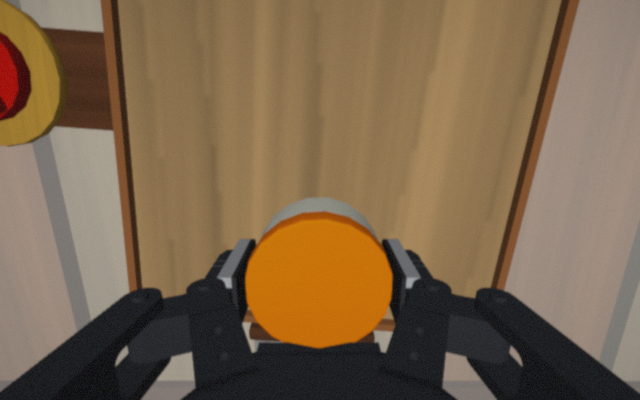

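The tub is held above the platform near its −y lip, visible at (400,322).

Run:
```python
from h import *
C=cam("wrist")
for p in [(400,322),(250,316),(121,130),(560,60)]: print(p,ray(C,p,.05).round(4))
```

```text
(400, 322) [ 0.5955 -0.3975  0.05  ]
(250, 316) [ 0.5172 -0.3938  0.05  ]
(121, 130) [ 0.466  -0.2987  0.05  ]
(560, 60) [ 0.6532 -0.2701  0.05  ]
```

>>> carry_out(moves=[{"x":0.16,"y":0,"z":0,"turn":0},{"x":0,"y":0,"z":0.08,"turn":0},{"x":0,"y":0,"z":0.07,"turn":0},{"x":0,"y":0,"z":0,"turn":0},{"x":0,"y":0,"z":0,"turn":0},{"x":0,"y":0,"z":0,"turn":0},{"x":0,"y":0,"z":0,"turn":0},{"x":0,"y":0,"z":0,"turn":0}])

```text
t: 39.4
tool_pos: [0.553, -0.3522, 0.0494]
tool_rot: [2.221, 2.221, 0.0]
contact_force: [0.4, 0.2, -0.3]
opening: 0.0582
grip_force: 86.4
```

>>> carry_out(moves=[{"x":0,"y":0,"z":0,"turn":0},{"x":0,"y":0,"z":0,"turn":0},{"x":0,"y":0,"z":0,"turn":0},{"x":0,"y":0,"z":-0.4,"turn":0},{"x":0,"y":0,"z":-1,"turn":0},{"x":0,"y":0,"z":-1,"turn":0},{"x":0,"y":0,"z":-1,"turn":0},{"x":0.9,"y":-0.4,"z":0,"turn":0}], grip=67)

```text
t: 40.2
tool_pos: [0.5458, -0.3332, 0.1408]
tool_rot: [2.215, 2.211, 0.001]
contact_force: [0.3, 0.7, 0.2]
opening: 0.0669
grip_force: 0.0
```

>>> carry_out(moves=[{"x":0.9,"y":-0.35,"z":0,"turn":0},{"x":0.9,"y":-0.35,"z":0,"turn":0},{"x":0.9,"y":-0.35,"z":0,"turn":0},{"x":0.9,"y":-0.35,"z":0,"turn":0},{"x":0.9,"y":-0.35,"z":0,"turn":0},{"x":0.9,"y":-0.35,"z":0,"turn":0},{"x":0.9,"y":-0.35,"z":0,"turn":0},{"x":0.9,"y":-0.35,"z":0,"turn":0}], grip=85)

```text
t: 41.0
tool_pos: [0.4726, -0.1489, 0.1351]
tool_rot: [2.221, 2.22, 0.001]
contact_force: [0.6, -0.6, 0.5]
opening: 0.085
grip_force: 0.0
```

>>> carry_out(moves=[{"x":0.9,"y":-0.35,"z":0,"turn":0},{"x":0.9,"y":-0.35,"z":0,"turn":0},{"x":0.9,"y":-0.35,"z":0,"turn":0},{"x":0.9,"y":-0.35,"z":0.5,"turn":0},{"x":0.36,"y":0,"z":0.5,"turn":0},{"x":0,"y":0,"z":0,"turn":0},{"x":0,"y":0,"z":0,"turn":0},{"x":0,"y":0,"z":0,"turn":0}])

```text
t: 41.8
tool_pos: [0.4385, -0.0514, 0.1098]
tool_rot: [2.221, 2.22, 0.0]
contact_force: [0.1, -0.1, 0.4]
opening: 0.0847
grip_force: 0.0
```

```bash
python3 tubs.py; python3 sc.py
```

```text
t 41.80 pos [ 0.4385 -0.0514  0.1098] xaxis yaw 90.0 zax [ 0.001 -0.001 -1.   ] F [ 0.09 -0.13  0.44] open 0.0847 grip 0.0 q6 -0.28
tub [ 0.436 -0.05 ] px [314. 203.] area 4959 [82 78] 
tub [ 0.651 -0.06 ] px [616. 214.] area 3250 [54 75] EDGE
scene [206. 178.] 217 [ 0.495 -0.392]
scene [319. 187.] 197 [ 0.442 -0.046]
scene [290. 232.] 306 [ 0.665 -0.053]
scene [431. 240.] 321 [0.593 0.287]
scene [465. 244.] 334 [0.585 0.366]
```

>>> carry_out(moves=[{"x":0.05,"y":-0.1,"z":0.5,"turn":0},{"x":0,"y":0,"z":0.9,"turn":0},{"x":0,"y":0,"z":0.9,"turn":0},{"x":0,"y":0,"z":0.9,"turn":0},{"x":0,"y":0,"z":0.6,"turn":0},{"x":0,"y":0,"z":0.3,"turn":0},{"x":0,"y":0,"z":0.17,"turn":0},{"x":0,"y":0,"z":0,"turn":0}])

```text
t: 42.7
tool_pos: [0.435, -0.0494, 0.002]
tool_rot: [-2.221, -2.221, 0.0]
contact_force: [0.0, 0.2, -1.0]
opening: 0.0854
grip_force: 0.0
```

>>> carry_out(moves=[{"x":0,"y":0,"z":0,"turn":0},{"x":0,"y":0,"z":0,"turn":0},{"x":0,"y":0,"z":0,"turn":0},{"x":0,"y":0,"z":0,"turn":0},{"x":0,"y":0,"z":0,"turn":0},{"x":0,"y":0,"z":0,"turn":0},{"x":0,"y":0,"z":0,"turn":0},{"x":0,"y":0,"z":0,"turn":0}], grip=45, newtons=80)

```text
t: 43.5
tool_pos: [0.4366, -0.0497, 0.0038]
tool_rot: [2.22, 2.22, 0.002]
contact_force: [-0.2, 0.6, 6.9]
opening: 0.0581
grip_force: 86.4
```

>>> carry_out(moves=[{"x":0,"y":0,"z":-0.5,"turn":0},{"x":0,"y":0,"z":-0.8,"turn":0},{"x":0,"y":0,"z":-0.8,"turn":0},{"x":0,"y":0,"z":-0.8,"turn":0},{"x":0,"y":0,"z":0,"turn":0},{"x":0,"y":0,"z":0,"turn":0},{"x":0,"y":0,"z":0,"turn":0},{"x":0,"y":0,"z":0,"turn":0}])

```text
t: 44.3
tool_pos: [0.4341, -0.049, 0.0733]
tool_rot: [-2.22, -2.22, 0.002]
contact_force: [0.6, 0.3, -3.5]
opening: 0.0584
grip_force: 86.2
```

```bash
python3 weigh.py
```

```text
t 44.65 pos [ 0.4351 -0.0493  0.0746] xaxis yaw 90.0 zax [-0.  0. -1.] F [ 0.52 -0.39 -2.71] open 0.0582 grip 86.2 q6 -0.28
[-2.39 -3.   -2.97 -2.28 -3.38 -3.36 -2.71] mean -2.8690810624047414 g 292.4649401024201
```

>>> carry_out(moves=[{"x":-0.9,"y":0.5,"z":-0.2,"turn":0},{"x":-0.9,"y":0.5,"z":-0.2,"turn":0},{"x":-0.9,"y":0.5,"z":0,"turn":0},{"x":-0.9,"y":0.5,"z":0,"turn":0},{"x":-0.9,"y":0.5,"z":0,"turn":0},{"x":-0.9,"y":0.5,"z":0,"turn":0},{"x":-0.9,"y":0.5,"z":0,"turn":0},{"x":-0.9,"y":0.5,"z":0,"turn":0}])

```text
t: 45.45
tool_pos: [0.5356, -0.2303, 0.0845]
tool_rot: [-2.221, -2.221, 0.0]
contact_force: [-0.3, 0.7, -2.6]
opening: 0.0584
grip_force: 86.3
```

>>> carry_out(moves=[{"x":-0.9,"y":0.5,"z":0,"turn":0},{"x":-0.97,"y":0.42,"z":0,"turn":0},{"x":0,"y":0,"z":0,"turn":0},{"x":0,"y":0,"z":0.4,"turn":0},{"x":0,"y":0,"z":0.4,"turn":0},{"x":0,"y":0,"z":0.3,"turn":0},{"x":0,"y":0,"z":0.2,"turn":0},{"x":0,"y":0,"z":0.1,"turn":0}])

```text
t: 46.25
tool_pos: [0.5574, -0.275, 0.049]
tool_rot: [-2.219, -2.22, 0.001]
contact_force: [-3.6, 3.0, 5.1]
opening: 0.0581
grip_force: 87.5
```

```bash
python3 tubs.py
```

```text
t 46.25 pos [ 0.5574 -0.275   0.049 ] xaxis yaw 90.0 zax [-0.002  0.002 -1.   ] F [-3.63  3.    5.11] open 0.0581 grip 87.5 q6 -0.58
tub [ 0.557 -0.3  ] px [318. 282.] area 15541 [148 135]
```

>>> carry_out(moves=[{"x":0,"y":0,"z":0,"turn":0},{"x":0,"y":0,"z":0,"turn":0},{"x":0,"y":0,"z":0,"turn":0},{"x":0,"y":0,"z":-0.4,"turn":0},{"x":0,"y":0,"z":-1,"turn":0},{"x":0,"y":0,"z":-1,"turn":0},{"x":0,"y":0,"z":-1,"turn":0},{"x":0.9,"y":0.4,"z":0,"turn":0}], grip=67)

```text
t: 47.1
tool_pos: [0.5706, -0.257, 0.1414]
tool_rot: [2.218, 2.211, 0.003]
contact_force: [0.8, -0.3, -0.0]
opening: 0.0671
grip_force: 0.0
```

>>> carry_out(moves=[{"x":0.9,"y":0.4,"z":0,"turn":0},{"x":0.9,"y":0.4,"z":0,"turn":0},{"x":0.9,"y":0.4,"z":0,"turn":0},{"x":0.9,"y":0.4,"z":0,"turn":0},{"x":0.9,"y":0.4,"z":0,"turn":0},{"x":0.9,"y":0.4,"z":0,"turn":0},{"x":0.9,"y":0.45,"z":0,"turn":0},{"x":0.9,"y":0.45,"z":0,"turn":0}], grip=85)

```text
t: 47.9
tool_pos: [0.6515, -0.0727, 0.1361]
tool_rot: [2.221, 2.22, 0.001]
contact_force: [-0.1, 0.1, -0.3]
opening: 0.0848
grip_force: 0.0
```

>>> carry_out(moves=[{"x":0.5,"y":0.35,"z":0,"turn":0},{"x":0,"y":0,"z":0,"turn":-0.15},{"x":0,"y":0,"z":0,"turn":-0.15},{"x":0,"y":0,"z":0,"turn":-0.15},{"x":0,"y":0,"z":0,"turn":-0.15},{"x":0,"y":0,"z":0,"turn":-0.15},{"x":0,"y":0,"z":0,"turn":-0.15},{"x":0,"y":0,"z":0,"turn":-0.15}])

```text
t: 48.7
tool_pos: [0.6598, -0.0616, 0.1355]
tool_rot: [0.8, 3.037, -0.0]
contact_force: [-0.3, 0.2, 0.1]
opening: 0.0852
grip_force: 0.0
```

```bash
python3 - <<'E'
from tubs import *
im,o=tubs(); cv2.imwrite("pics/w6.png",im[:,:,::-1])
E
python3 sc.py
```

```text
t 48.70 pos [ 0.6598 -0.0616  0.1355] xaxis yaw 150.5 zax [ 0.001 -0.    -1.   ] F [-0.26  0.15  0.1 ] open 0.0852 grip 0.0 q6 -1.26
tub [ 0.658 -0.058] px [322. 191.] area 4157 [74 72] 
scene [206. 178.] 216 [ 0.495 -0.392]
scene [229. 183.] 242 [ 0.501 -0.311]
scene [290. 232.] 306 [ 0.665 -0.053]
scene [431. 240.] 322 [0.593 0.287]
scene [465. 244.] 337 [0.586 0.366]
```

View pics/w6.png

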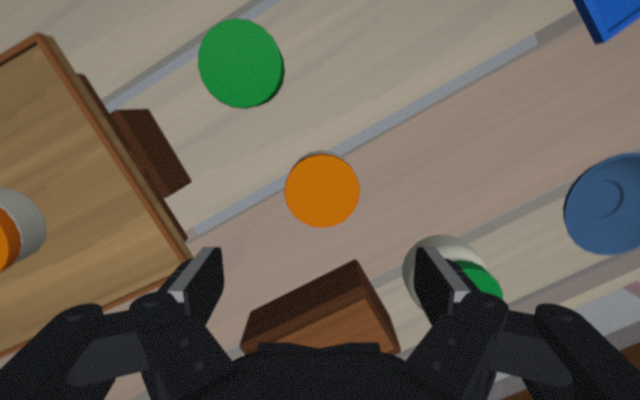

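The tub is centred at (322,191); the bead box and jar stay clear of the finger line along the row.

>>> carry_out(moves=[{"x":0.13,"y":0.09,"z":0.6,"turn":0},{"x":0,"y":0,"z":0.9,"turn":0},{"x":0,"y":0,"z":0.9,"turn":0},{"x":0,"y":0,"z":0.9,"turn":0},{"x":0,"y":0,"z":0.9,"turn":0},{"x":0,"y":0,"z":0.6,"turn":0},{"x":0,"y":0,"z":0.3,"turn":0},{"x":0,"y":0,"z":0.2,"turn":0}])

```text
t: 49.6
tool_pos: [0.6575, -0.0574, 0.0015]
tool_rot: [-0.81, -3.035, 0.0]
contact_force: [-0.4, -0.1, 0.1]
opening: 0.0849
grip_force: 0.0
```

>>> carry_out(moves=[{"x":0,"y":0,"z":0,"turn":0},{"x":0,"y":0,"z":0,"turn":0},{"x":0,"y":0,"z":0,"turn":0},{"x":0,"y":0,"z":0,"turn":0},{"x":0,"y":0,"z":0,"turn":0},{"x":0,"y":0,"z":0,"turn":0},{"x":0,"y":0,"z":0,"turn":0},{"x":0,"y":0,"z":0,"turn":0}], grip=45, newtons=80)

```text
t: 50.4
tool_pos: [0.659, -0.0578, 0.0039]
tool_rot: [0.808, 3.033, 0.0]
contact_force: [-0.2, -0.7, 4.3]
opening: 0.0582
grip_force: 86.7
```

>>> carry_out(moves=[{"x":0,"y":0,"z":-0.5,"turn":0},{"x":0,"y":0,"z":-0.8,"turn":0},{"x":0,"y":0,"z":-0.8,"turn":0},{"x":0,"y":0,"z":-0.8,"turn":0},{"x":0,"y":0,"z":0,"turn":0},{"x":0,"y":0,"z":0,"turn":0},{"x":0,"y":0,"z":0,"turn":0},{"x":0,"y":0,"z":0,"turn":0}])

```text
t: 51.2
tool_pos: [0.6564, -0.0572, 0.0727]
tool_rot: [-0.808, -3.032, 0.0]
contact_force: [1.0, 0.6, -2.6]
opening: 0.0581
grip_force: 86.2
```

```bash
python3 weigh.py
```

```text
t 51.55 pos [ 0.6577 -0.0575  0.0746] xaxis yaw 150.2 zax [-0.  0. -1.] F [-1.09  0.14 -3.18] open 0.0581 grip 86.2 q6 -1.25
[-3.45 -3.03 -2.99 -3.43 -4.1  -2.54 -3.18] mean -3.2441574773970063 g 330.6990292963309
```

>>> carry_out(moves=[{"x":0,"y":0,"z":-0.4,"turn":-0.15},{"x":0,"y":0,"z":0,"turn":-0.15},{"x":0,"y":0,"z":0,"turn":-0.15},{"x":0,"y":0,"z":0,"turn":0},{"x":0.2,"y":-1,"z":0,"turn":0},{"x":0.2,"y":-1,"z":0,"turn":0},{"x":0.2,"y":-1,"z":0,"turn":0},{"x":0.2,"y":-1,"z":0,"turn":0}])

```text
t: 52.35
tool_pos: [0.6304, -0.1566, 0.0848]
tool_rot: [0.116, 3.139, -0.0]
contact_force: [0.2, 0.5, -3.9]
opening: 0.058
grip_force: 86.4
```

>>> carry_out(moves=[{"x":0.2,"y":-1,"z":0,"turn":0},{"x":0.22,"y":-1,"z":0,"turn":0},{"x":0,"y":-1,"z":0,"turn":0},{"x":0,"y":0,"z":0,"turn":0},{"x":0,"y":0,"z":0.3,"turn":0},{"x":0,"y":0,"z":0.3,"turn":0},{"x":0,"y":0,"z":0,"turn":0},{"x":0,"y":0,"z":0,"turn":0}])

```text
t: 53.15
tool_pos: [0.6146, -0.2288, 0.0688]
tool_rot: [-0.11, -3.138, -0.001]
contact_force: [-0.3, 0.1, -2.2]
opening: 0.0582
grip_force: 86.6
```

Run:
```python
from tubs import *
im,o=tubs(); cv2.imwrite("pics/w7.png",im[:,:,::-1])
```

```text
t 53.15 pos [ 0.6146 -0.2288  0.0688] xaxis yaw 176.0 zax [-0.002  0.001 -1.   ] F [-0.28  0.08 -2.24] open 0.0582 grip 86.6 q6 -1.97
tub [ 0.56  -0.295] px [190. 140.] area 16405 [146 145] 
tub [ 0.557 -0.382] px [ 33. 147.] area 8727 [ 78 142] EDGE
tub [ 0.651 -0.232] px [319. 283.] area 15088 [146 130]
```

View pics/w7.png

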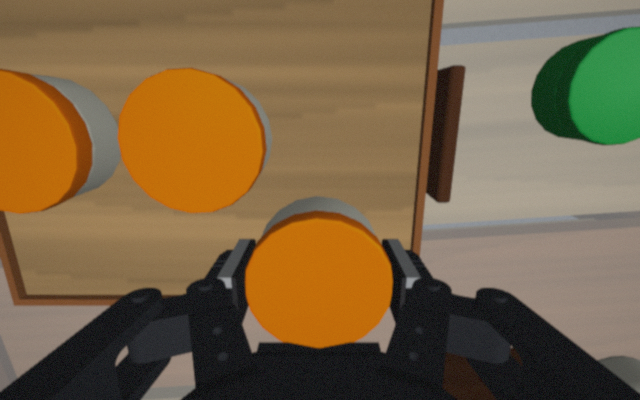

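The held tub hangs diagonal to the two placed tubs; +x lip at row 300, +y lip at column 418.

Run:
```python
from h import *
C=cam("wrist")
for p in [(100,300),(180,298),(418,235),(435,60)]: print(p,ray(C,p,.05).round(4))
for p in [(190,140)]: print(ray(C,p,.079))
```

```text
(100, 300) [ 0.6449 -0.3571  0.05  ]
(180, 298) [ 0.6469 -0.3112  0.05  ]
(418, 235) [ 0.6176 -0.1764  0.05  ]
(435, 60) [ 0.5304 -0.1697  0.05  ]
[ 0.55650006 -0.27795444  0.079     ]
```

>>> carry_out(moves=[{"x":0.08,"y":-0.02,"z":0.2,"turn":0},{"x":0,"y":0,"z":0.2,"turn":0},{"x":0,"y":0,"z":0.2,"turn":0},{"x":0,"y":0,"z":0.1,"turn":0},{"x":0,"y":0,"z":0.1,"turn":0},{"x":0,"y":0,"z":0,"turn":0},{"x":0,"y":0,"z":0,"turn":0},{"x":0,"y":0,"z":0,"turn":0}])

```text
t: 54.0
tool_pos: [0.6131, -0.2304, 0.05]
tool_rot: [0.111, 3.139, -0.0]
contact_force: [0.2, -0.2, -2.8]
opening: 0.0582
grip_force: 86.9
```

>>> carry_out(moves=[{"x":0,"y":0,"z":0,"turn":0},{"x":0,"y":0,"z":0,"turn":0},{"x":0,"y":0,"z":0,"turn":0},{"x":0,"y":0,"z":-0.4,"turn":0},{"x":0,"y":0,"z":-1,"turn":0},{"x":0,"y":0,"z":-1,"turn":0},{"x":0,"y":0,"z":-1,"turn":0},{"x":0,"y":0,"z":-1,"turn":0}], grip=65)

```text
t: 54.8
tool_pos: [0.6131, -0.2303, 0.162]
tool_rot: [0.111, 3.138, -0.001]
contact_force: [-0.0, -0.3, 0.0]
opening: 0.0651
grip_force: 0.0
```

>>> carry_out(moves=[{"x":0,"y":0.5,"z":-1,"turn":0},{"x":0,"y":1,"z":-1,"turn":0},{"x":0,"y":1,"z":-1,"turn":0},{"x":0,"y":1,"z":0,"turn":0},{"x":0,"y":1,"z":0,"turn":0},{"x":0,"y":1,"z":0,"turn":0},{"x":0,"y":1,"z":0,"turn":0},{"x":0,"y":1,"z":0,"turn":0}])

```text
t: 55.6
tool_pos: [0.6263, -0.0422, 0.2361]
tool_rot: [0.111, 3.138, -0.0]
contact_force: [0.1, 0.2, -0.8]
opening: 0.0647
grip_force: 0.0
```

```bash
python3 tubs.py
python3 - <<'E'
from h import *
a=ctrl.get_image("scene"); b=ctrl.get_image("side")
cv2.imwrite("pics/f0.png",np.vstack([cv2.resize(a[130:300,150:510],(760,359),interpolation=3),cv2.resize(b[120:350,230:460],(240,240),interpolation=3)[:, :0].reshape(0,760,3) if 0 else np.zeros((0,760,3),np.uint8)])[:,:,::-1])
cv2.imwrite("pics/f1.png",cv2.resize(b[220:350,260:440],(792,572),interpolation=3)[:,:,::-1])
E
```

```text
t 55.60 pos [ 0.6263 -0.0422  0.2361] xaxis yaw 175.9 zax [ 0.002 -0.    -1.   ] F [ 0.05  0.23 -0.84] open 0.0647 grip 0.0 q6 -1.69
tub [0.594 0.276] px [624. 118.] area 1506 [35 56] EDGE
tub [ 0.557 -0.312] px [ 56. 122.] area 3353 [66 66] 
tub [ 0.622 -0.258] px [122. 179.] area 2934 [62 61]
```

View pics/f0.png

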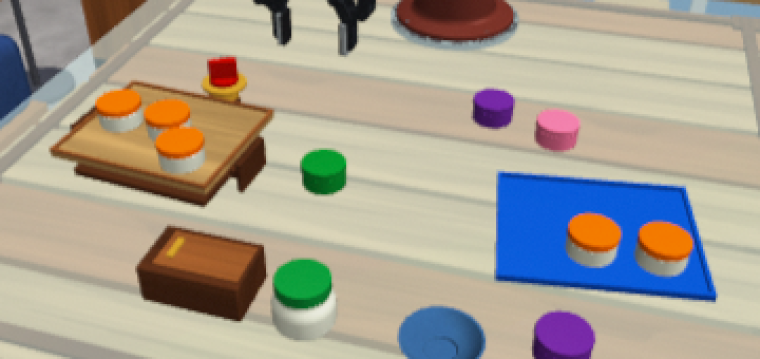

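View pics/f1.png

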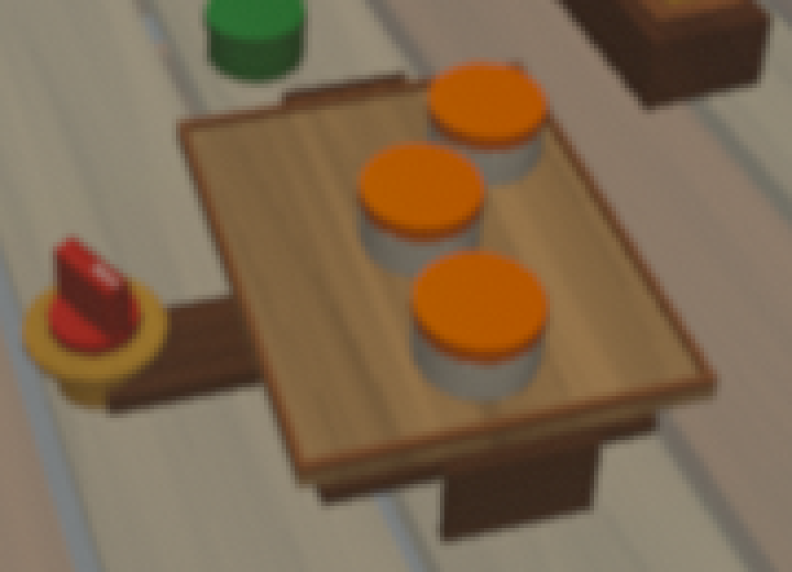

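All five tubs lie inside the rims: three on the platform, spaced apart, and two in the tray. The dish, bead box and jar are undisturbed, and the arm is clear.

```bash
python3 -c "
from station import ctrl
print(ctrl.finish_job())"
```

```text
the job is handed in; nothing more can be done
None
```

The job is handed in: the platform probed level to about 0.003 rad before loading (not probed again after), with the three heavy tubs (about 290–330 g) on it and the two light ones (about 125 and 160 g) in the tray; the dish, bead box and jar were not touched.

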